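Load the dry-block heater with graded vials and set the rejects aside

TASK

Set every good vial (plain white cap) upright and fully down in the heater well that matches its diameter, and stand every vial whose cap is marked with a black cross upright in a nest of the white reject tray (one to a nest), leaving the beaker, the sample box and the jar where they stand. When all the vials are in place, press the heater's start button fully down and let it go.

Things in the scene. Friction and masses are not known exactly. Their poses are not given: they have to be found in the camera images.
- vial_18_mid (a point): good vial, 18 mm in diameter and 48 mm tall: upright straight-sided amber glass vial with a white screw cap of the same diameter, flat bottom with a 1.5 mm chamfer, plain white disc on the cap. Starts standing on the bench; may be absent. Point: on its axis, half-way up (24 mm above its underside); z along its axis to the cap
- vial_22_mid (a point): good vial, 22 mm in diameter and 52 mm tall: upright straight-sided amber glass vial with a white screw cap of the same diameter, flat bottom with a 1.5 mm chamfer, plain white disc on the cap. Starts standing on the bench; may be absent. Point: on its axis, half-way up (26 mm above its underside); z along its axis to the cap
- vial_26_mid (a point): good vial, 26 mm in diameter and 56 mm tall: upright straight-sided amber glass vial with a white screw cap of the same diameter, flat bottom with a 1.5 mm chamfer, plain white disc on the cap. Starts standing on the bench; may be absent. Point: on its axis, half-way up (28 mm above its underside); z along its axis to the cap
- vial_30_mid (a point): good vial, 30 mm in diameter and 60 mm tall: upright straight-sided amber glass vial with a white screw cap of the same diameter, flat bottom with a 1.5 mm chamfer, plain white disc on the cap. Starts standing on the bench; may be absent. Point: on its axis, half-way up (30 mm above its underside); z along its axis to the cap
- vial_34_mid (a point): good vial, 34 mm in diameter and 64 mm tall: upright straight-sided amber glass vial with a white screw cap of the same diameter, flat bottom with a 1.5 mm chamfer, plain white disc on the cap. Starts standing on the bench; may be absent. Point: on its axis, half-way up (32 mm above its underside); z along its axis to the cap
- marked_26_mid (a point): rejected vial, 26 mm in diameter and 56 mm tall: just like the good 26 mm vial but with a bold black cross on top of its cap. Starts standing on the bench; may be absent. Point: on its axis, half-way up (28 mm above its underside); z along its axis to the cap
- marked_30_mid (a point): rejected vial, 30 mm in diameter and 60 mm tall: just like the good 30 mm vial but with a bold black cross on top of its cap. Starts standing on the bench; may be absent. Point: on its axis, half-way up (30 mm above its underside); z along its axis to the cap
- well_18 (a point): round well 20.5 mm wide and 20 mm deep for the 18 mm vial, in the aluminium block of the heater. The five wells stand in one row, 49 mm apart, from the narrowest (at the heater's +y end) to the widest (-y end); mouths 70 mm above the bench, block top 70 x 262 mm, flat. Point: centre of the mouth; z up; y along the row, x across it, away from the button side
- well_22 (a point): round well 24.5 mm wide and 20 mm deep for the 22 mm vial, in the aluminium block of the heater. The five wells stand in one row, 49 mm apart, from the narrowest (at the heater's +y end) to the widest (-y end); mouths 70 mm above the bench, block top 70 x 262 mm, flat. Point: centre of the mouth; z up; y along the row, x across it, away from the button side
- well_26 (a point): round well 28.5 mm wide and 20 mm deep for the 26 mm vial, in the aluminium block of the heater. The five wells stand in one row, 49 mm apart, from the narrowest (at the heater's +y end) to the widest (-y end); mouths 70 mm above the bench, block top 70 x 262 mm, flat. Point: centre of the mouth; z up; y along the row, x across it, away from the button side
- well_30 (a point): round well 32.5 mm wide and 20 mm deep for the 30 mm vial, in the aluminium block of the heater. The five wells stand in one row, 49 mm apart, from the narrowest (at the heater's +y end) to the widest (-y end); mouths 70 mm above the bench, block top 70 x 262 mm, flat. Point: centre of the mouth; z up; y along the row, x across it, away from the button side
- well_34 (a point): round well 36.5 mm wide and 20 mm deep for the 34 mm vial, in the aluminium block of the heater. The five wells stand in one row, 49 mm apart, from the narrowest (at the heater's +y end) to the widest (-y end); mouths 70 mm above the bench, block top 70 x 262 mm, flat. Point: centre of the mouth; z up; y along the row, x across it, away from the button side
- nest_a (a point): one of two like round nests, 36 mm wide and 26 mm deep, in the white plastic reject tray (75 x 140 mm, 36 mm high, 0.5 kg, loose on the bench, so it can slide; nests 66 mm apart along the tray's y). Takes any marked vial. Point: centre of the mouth, 36 mm above the bench; z up
- nest_b (a point): the other nest of the reject tray, alike. Point: centre of the mouth, 36 mm above the bench
- reject: the white reject tray with the two nests; origin: centre of its underside; y along the two nests
- heater: dry-block heater, fixed: white housing 160 x 300 mm, 40 mm high, with the aluminium well block (30 mm higher, to 70 mm) along its +x side and the display and start button on its -x strip. Origin: centre of its underside on the bench; z up, y along the row of wells
- start (a joint): travel of the start button, m: 0 released, 0.006 fully pressed (about 4 N, springs back)
- start_top (a point): centre of the top of the start button: black round push button, 26 mm wide, in a grey housing on the heater's low -x strip at its +y end; pressed straight down
- beaker: bystander: empty glass beaker, 76 mm wide, 100 mm tall; origin at its underside
- cryobox: bystander: closed cardboard sample box, 130 x 130 x 50 mm; origin at its underside
- jar: bystander: glass jar, 70 mm wide, 110 mm tall; origin at its underside

How it is judged:
On the way, in this order (a step that is already met when the one before it is completed fails the run):
1. every good vial is seated in its matching well and every marked vial in a reject nest (horizontal distance between vial_18_mid and well_18 below 0.005 m and z of vial_18_mid in the frame of well_18 below 0.008 m and angle between each of vial_18_mid, vial_22_mid, vial_26_mid, vial_30_mid, vial_34_mid, marked_26_mid, marked_30_mid's own z axis and vertical below 0.15 rad and horizontal distance between vial_22_mid and well_22 below 0.005 m and z of vial_22_mid in the frame of well_22 below 0.01 m and horizontal distance between vial_26_mid and well_26 below 0.005 m and z of vial_26_mid in the frame of well_26 below 0.012 m and horizontal distance between vial_30_mid and well_30 below 0.005 m and z of vial_30_mid in the frame of well_30 below 0.014 m and horizontal distance between vial_34_mid and well_34 below 0.005 m and z of vial_34_mid in the frame of well_34 below 0.016 m and ((horizontal distance between marked_26_mid and nest_a below 0.008 m and z of marked_26_mid in the frame of nest_a below 0.006 m) or (horizontal distance between marked_26_mid and nest_b below 0.008 m and z of marked_26_mid in the frame of nest_b below 0.006 m)) and ((horizontal distance between marked_30_mid and nest_a below 0.008 m and z of marked_30_mid in the frame of nest_a below 0.008 m) or (horizontal distance between marked_30_mid and nest_b below 0.008 m and z of marked_30_mid in the frame of nest_b below 0.008 m))), for 0.2 s.
2. the start button is pressed down (value of joint start above 0.004 m), for 0.05 s.
At the end, for the whole second after the job is handed in: each good vial present in the well of its diameter (axis within 5 mm, bottomed within 4 mm), each marked vial present in a reject nest (within 8 mm of its centre, bottomed within 4 mm), all within 0.15 rad of upright and at rest, tray too; start button up again (all of step 1 and value of joint start below 0.002 m and linear speed of each of vial_18, vial_22, vial_26, vial_30, vial_34, marked_26, marked_30, reject below 0.02 m/s); the robot touches nothing.
It fails at once if the beaker is shifted by more than 3 cm or tipped over (distance of beaker from where it was at the start of the episode above 0.03 m or angle between beaker's own z axis and vertical above 0.5 rad).
It fails at once if the cryobox is shifted by more than 3 cm or tipped over (distance of cryobox from where it was at the start of the episode above 0.03 m or angle between cryobox's own z axis and vertical above 0.5 rad).
It fails at once if the jar is shifted by more than 3 cm or tipped over (distance of jar from where it was at the start of the episode above 0.03 m or angle between jar's own z axis and vertical above 0.5 rad).
Of vial_18, vial_22, vial_26, vial_30, vial_34 only 4 to 5 are there at a start; the rules pass over those that are not, and their reading is None.
Of marked_26, marked_30 only 1 to 2 are there at a start; the rules pass over those that are not, and their reading is None.
At some moment in a run one of reject may be knocked a few centimetres aside while the robot is not near it.
It also fails if it takes over 200 s, if anything falls off the work surface, if the arm or the gripper's body presses on something with over 40 N, if the wrist force passes 120 N, or if a joint passes its speed limit or range.

ROBOT

A 6-joint arm with a two-finger parallel gripper is mounted at the origin on the work surface. World frame = base frame: x ahead of the robot, y to its left, z up, the work surface at z = 0. Lengths are in m, angles in rad, forces in N, time in s.
With the tool pointing down it reaches from about 0.25 to 0.775 m from the base axis. Payload 4 kg.
Tool frame: the origin (TCP) lies at the very end of the fingers, on their centre line; the grasp point (between the pads) lies 19 mm behind it; z points along the fingers, x is the direction in which the jaws open and shut, and the axes are right-handed (so a half turn about z gives the same grasp; the last joint's range is limited). The gripper opens to 85 mm and grips with 20 to 120 N. Pads are 22 mm wide; open, the fingers measure 114 mm over their backs; the gripper's body (76 mm by 85 mm) begins 54 mm behind the grasp point. The pads swing forward as they close: fully open they stand 13 mm farther back than shut.
Start: joints at [-1.331, 0.087, 1.371, -0, 1.684, -0.103], TCP at [0.185, -0.518, 0.231] pointing down, gripper open.
Joint ranges: [-3.1, 3.1], [-0.76, 2.03], [0.27, 2.55], [-1.08, 4.22], [0.17, 2.65], [-2.57, 2.57]. Speed limits (rad/s): [2.79, 2.79, 3.14, 3.14, 3.14, 3.14].

INTERFACE

Orientations are given as a 3x3 rotation matrix whose columns are the frame's x, y, z axes.
In Python, from plant import arm, vision gives the robot as it stands.
- The arm moves only by the tool play_rows, never from a script. Its argument "targets" is a list of rows, each a list of 6 numbers: the shift along the tool's x, y, z each as a share of 0.04 m, from -1 to 1, then the turn, a rotation vector about the tool's x, y, z each as a share of 6 degrees, from -1 to 1. In form: [[tx, ty, tz, wx, wy, wz], ...]. A call has 1 to 8 rows; each row shifts and turns the commanded pose from where the row before left it, along the tool's axes as they then stand; what a row does not reach is not made up. A row lasts 1/12 s, in which the tool goes at most 41.7 mm and 7.16 degrees, less where a joint would pass 70% of its speed; a pose out of reach is approached as far as the arm can. A call with a number of a shift or a turn outside -1 to 1 is refused whole. A call with a gripper value outside its range is refused whole. "jaw" is the opening, from 0 (shut) to 1 (fully open), set as the call begins (left out, the last holds). The fingers move at their own pace and stop on an object; "squeeze" is the grip in N (left out, the last holds). Time passes only in rows, so rows that do not move let the fingers close. It gives the time, the measured TCP pose, the force and the opening at its end, in the units of the state.
- arm.state(): the state, without advancing time (a new reading comes with each control period).
- vision.camera(name): name is "scene" or "top" or "wrist"; returns a dict with "img" (480x640x3 uint8, red, green, blue), "depth" (480x640 float32, m along the optical axis (not along the pixel's ray), 0 where there is no reading), "fx", "fy", "cx", "cy" (pixels), "R" (3x3) and "t" (3): a world point X has camera coordinates R X + t. Camera axes: x right, y down, z forward; pixel columns grow to the right and rows downward; lengths in m; the calibration is good to about 2 mm. A picture is of the moment at which its call begins.
- arm.close_job(): hands the job in, once; it reports no verdict.
The state is a dict: "t": time; "q": joint angles; "joint_velocities": joint speeds; "joint_efforts": joint torques, N m; "position": TCP position; "ee_rot": TCP orientation; "force": force on the tool from outside, world axes, zero at the start; "torque": the same for the moment, N m; "gripper_width": opening from 0.0 (shut) to 1.0 (fully open).
Only numpy, scipy, OpenCV 4.12 (cv2) and the standard library are available. Lean on these libraries where they do the work, as an engineer would, in place of code of your own. Each camera call takes 0.05 s, during which the arm holds its last target. There are 200 camera calls.

## Working session

There is one attempt and no reset: what is moved stays moved. The work goes in short steps, Python scripts to look and compute and a tool call to move; the robot and the scene stay as the last step left them, time stands still between calls to the robot, and variables do not carry over. Pictures are saved under pics/ and viewed, about 12 in all and at most 16, crops included, and the job is handed in when it is done.

Besides the shell and the picture viewer there is one more tool, called after "Request:" in YAML: its name, and indented under it one key for each argument. play_rows: Moves the arm, as the interface text tells. Shift numbers are shares of 0.04 m and turn numbers shares of 6 degrees, none past 1 either way. Its arguments: {"type":"object","properties":{"targets":{"type":"array"},"jaw":{"type":"number"},"squeeze":{"type":"number"}},"required":["targets"]}

```bash
mkdir -p pics; ls
python3 - <<'E'
from plant import arm,vision
import cv2,numpy as np
s=arm.state();print(s['t'],s['position'],np.round(s['ee_rot'],3).tolist(),s['gripper_width'])
for n in('scene','top'):
    c=vision.camera(n);cv2.imwrite(f'pics/{n}0.png',c['img'][:,:,::-1])
    print(n,c['fx'],c['fy'],c['cx'],c['cy'],np.round(c['R'],3).tolist(),c['t'])
    np.savez(f'{n}0.npz',**c)
E
```

```text
pics
0.0 [ 0.18473441 -0.51750946  0.23013527] [[0.336, -0.942, -0.001], [-0.942, -0.336, 0.002], [-0.002, -0.0, -1.0]] 1.0000622037605416
scene 546.3506652027723 546.3506652027723 309.92147119096177 234.1831087414188 [[0.891, 0.454, -0.006], [0.242, -0.486, -0.84], [-0.385, 0.747, -0.543]] [-0.4775905  -0.10676774  1.57937502]
top 486.629445736507 486.629445736507 320.60427146615814 232.72590482600236 [[-0.021, -1.0, -0.007], [-0.987, 0.021, -0.161], [0.161, 0.003, -0.987]] [-0.07515198  0.57972916  1.27729014]
```

View pics/top0.png

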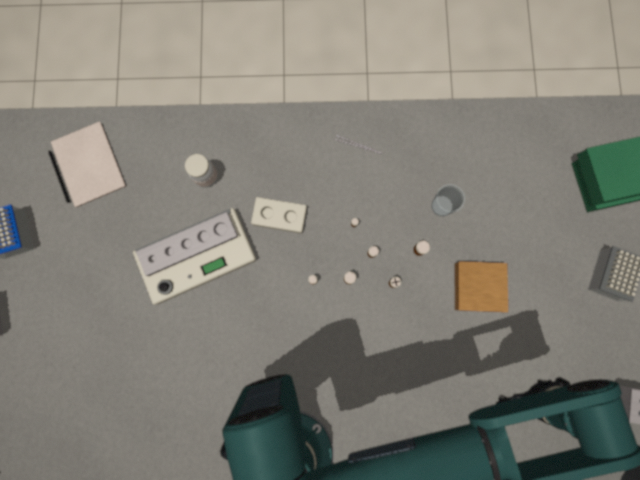

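View pics/scene0.png

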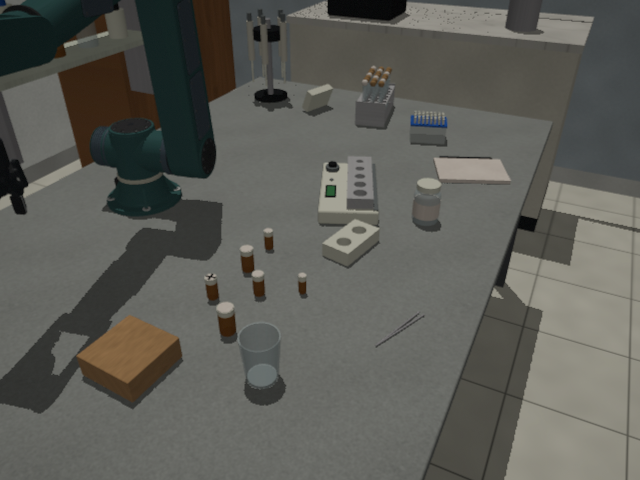

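The top view shows six vials. Plain caps are at (355,222), (313,279), (373,251), (350,277) and (422,248), and the crossed one is at (395,282). The heater is at (195,255) with its button at (165,287), and the tray is at (279,215). The scene view agrees. Next I'll measure them.

```bash
cat > h.py <<'E'
import numpy as np,cv2
from plant import arm,vision
def ray(c,u,v,z):
    R,t=c['R'],c['t'];o=-R.T@t
    d=R.T@np.array([(u-c['cx'])/c['fx'],(v-c['cy'])/c['fy'],1.])
    return o+d*(z-o[2])/d[2]
def blobs(mask,amin=8,amax=1e9):
    n,l,s,ce=cv2.connectedComponentsWithStats(mask.astype(np.uint8))
    return [(ce[i],s[i],l==i) for i in range(1,n) if amin<=s[i][4]<=amax]
def snap(n,f):
    c=vision.camera(n);np.savez(f+'.npz',**c);cv2.imwrite(f'pics/{f}.png',c['img'][:,:,::-1]);return c
def pose():
    s=arm.state();return s['position'],s['ee_rot'],s
E
python3 - <<'E'
from h import *
c=dict(np.load('top0.npz'))
g=c['img'].astype(int).min(2)
for ce,s,m in blobs(g[200:300,295:440]>140,8,400):
    u,v=ce+[295,200]
    p=ray(c,u,v,.056)
    px=c['fx']/(1.27-.056) 
    print(np.round([u,v],1),s[2:],'diam mm',round(2*np.sqrt(s[4]/np.pi)/px*1000,1),np.round(p,4),'depth z',c['depth'][int(v),int(u)])
for ce,s,m in blobs(g[180:310,120:320]>140,200):
    print(ce+[120,180],s)
# well holes by depth? scene
s=dict(np.load('scene0.npz'))
g=s['img'].astype(int).min(2)
for ce,st,m in blobs(g[220:330,190:320]>140,15,600):
    print('scene',ce+[190,220],st[2:],np.round(ray(s,*(ce+[190,220]),.056),4))
E
```

```text
[438.  202.7] [3 7 9] diam mm 8.4 [ 0.6525 -0.4089  0.056 ] depth z 1.3786093
[298.9 216. ] [ 11  29 242] diam mm 43.8 [ 0.6238 -0.0295  0.056 ] depth z 1.3419106
[354.4 220.9] [ 7  7 37] diam mm 17.1 [ 0.607  -0.1796  0.056 ] depth z 1.328858
[423.1 246.8] [ 13  13 134] diam mm 32.6 [ 0.5321 -0.3619  0.056 ] depth z 1.2984449
[373.  250.7] [ 9 10 70] diam mm 23.6 [ 0.5245 -0.227   0.056 ] depth z 1.3045009
[349.6 277.1] [ 12  11 104] diam mm 28.7 [ 0.4552 -0.1622  0.056 ] depth z 1.2909343
[311.8 278.7] [ 9  8 56] diam mm 21.1 [ 0.4531 -0.0614  0.056 ] depth z 1.2977792
[392.1 279.8] [3 4 8] diam mm 8.0 [ 0.4458 -0.2748  0.056 ] depth z 1.2929227
[397.3 278.9] [4 3 9] diam mm 8.4 [ 0.4478 -0.2888  0.056 ] depth z 1.2911525
[398.8 283.5] [ 4  4 11] diam mm 9.3 [ 0.4354 -0.2921  0.056 ] depth z 1.2922317
[393.6 284.9] [4 3 9] diam mm 8.4 [ 0.4321 -0.278   0.056 ] depth z 1.2902699
[278.10995542 213.9628529 ] [ 131   17   55   35 1346]
[192.09619598 256.05158335] [  13   28  121   96 5021]
scene [267.8 229.9] [ 8  3 20] [ 0.4566 -0.0679  0.056 ]
scene [246.03703704 247.83333333] [12  7 54] [ 0.4512 -0.1566  0.056 ]
scene [257.22222222 272.97777778] [10  5 45] [ 0.5249 -0.2273  0.056 ]
scene [302.14285714 274.47619048] [ 7  4 21] [ 0.614  -0.1888  0.056 ]
scene [224.63559322 306.73728814] [ 16  10 118] [ 0.5256 -0.3513  0.056 ]
```

Run:
```python
from h import *
c=dict(np.load('top0.npz'))
i=c['img'][180:310,120:320,::-1]
cv2.imwrite('pics/crop1.png',cv2.resize(i,None,fx=4,fy=4,interpolation=cv2.INTER_CUBIC))
```

```text
(no output)
```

View pics/crop1.png

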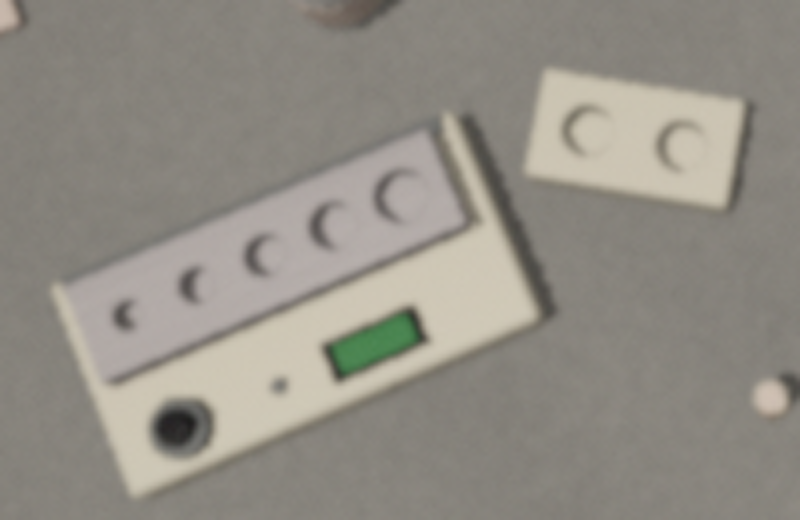

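The cap sizes identify all five good vials plus one marked vial. The heater is yawed about 23.5°. I'll turn the tool to match, which puts the jaws across the row, and go over the vials for a wrist view.

Request:
play_rows:
  targets:
    - [0, 0, -0.3, 0, 0, -0.98]
    - [0, 0, -0.3, 0, 0, -0.98]
    - [0, 0, -0.3, 0, 0, -0.98]
    - [0, 0, -0.3, 0, 0, -0.98]
    - [0, 0, -0.3, 0, 0, -0.98]
    - [0, 0, -0.3, 0, 0, -0.98]
    - [0, 0, -0.3, 0, 0, -0.98]
    - [0, 0, -0.3, 0, 0, -0.98]

```text
t: 0.77
position: [0.1848, -0.5178, 0.3272]
ee_rot: [[0.92, -0.391, -0.0], [-0.391, -0.92, 0.001], [-0.001, -0.001, -1.0]]
force: [0.9, -0.0, -0.3]
gripper_width: 1.003
```

Request:
play_rows:
  targets:
    - [0, 0, -0.1, 0, 0, -0.98]
    - [0, 0, -0.1, 0, 0, -0.98]
    - [0, 0, -0.1, 0, 0, -0.98]
    - [0, 0, 0, 0, 0, -0.98]
    - [0, 0, 0, 0, 0, -0.98]
    - [0, 0, 0, 0, 0, -0.98]
    - [0, 0, 0, 0, 0, -0.98]
    - [0, 0, 0, 0, 0, -0.98]

```text
t: 1.43
position: [0.1848, -0.5179, 0.3386]
ee_rot: [[0.913, 0.407, -0.0], [0.407, -0.913, 0.001], [0.0, -0.001, -1.0]]
force: [0.3, -0.8, -0.2]
gripper_width: 0.994
```

Request:
play_rows:
  targets:
    - [0.9, -0.4, 0, 0, 0, 0]
    - [0.9, -0.4, 0, 0, 0, 0]
    - [0.9, -0.4, 0, 0, 0, 0]
    - [0.9, -0.4, 0, 0, 0, 0]
    - [0.9, -0.4, 0, 0, 0, 0]
    - [0.9, -0.4, 0, 0, 0, 0]
    - [0.9, -0.4, 0, 0, 0, 0]
    - [0.9, -0.4, 0, 0, 0, 0]

```text
t: 2.1
position: [0.3978, -0.2832, 0.3389]
ee_rot: [[0.916, 0.402, -0.0], [0.402, -0.916, 0.0], [-0.0, -0.0, -1.0]]
force: [-0.0, -1.0, 0.1]
gripper_width: 1.002
```

Request:
play_rows:
  targets:
    - [0.9, -0.4, 0, 0, 0, 0]
    - [0.9, -0.4, 0, 0, 0, 0]
    - [0, -0.2, 0, 0, 0, 0]
    - [0, 0, 0, 0, 0, 0]

```text
t: 2.43
position: [0.4474, -0.217, 0.3388]
ee_rot: [[0.914, 0.407, -0.001], [0.407, -0.914, 0.001], [-0.001, -0.001, -1.0]]
force: [0.2, -0.5, 0.4]
gripper_width: 1.001
```

Run:
```python
from h import *
p,R,s=pose();print(s['t'],p,np.round(R,4).tolist(),s['q'])
c=snap('wrist','w1');print(c['fx'],c['cx'],c['cy'],np.round(c['R'],3).tolist(),-c['R'].T@c['t'])
```

```text
2.4333 [ 0.44741461 -0.21700432  0.33879522] [[0.9135, 0.4067, -0.0014], [0.4067, -0.9135, 0.001], [-0.0008, -0.0015, -1.0]] [-5.65731424e-01 -2.55452178e-02  1.27533598e+00  1.13108988e-04
  1.89348412e+00 -9.84587040e-01]
423.02010268766617 307.99607587611206 245.63475819902993 [[0.914, 0.407, -0.001], [0.388, -0.87, 0.306], [0.123, -0.28, -0.952]] [ 0.41596745 -0.14510303  0.48160738]
```

View pics/w1.png

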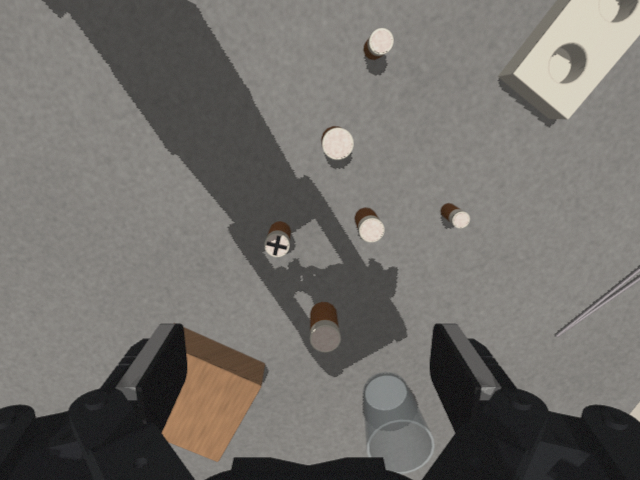

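The wrist view shows the plain caps at (381,40), (338,143), (370,229), (460,219) and (324,334, in shadow), and the cross at (277,244).

```bash
cat >> h.py <<'E'
def world(c):
    v,u=np.mgrid[:480,:640];d=c['depth']
    P=np.stack([(u-c['cx'])/c['fx']*d,(v-c['cy'])/c['fy']*d,d],-1)-c['t']
    return P@c['R']
def caps(c,seeds):
    g=cv2.cvtColor(c['img'],cv2.COLOR_RGB2GRAY);W=world(c);out=[]
    for u,v in seeds:
        r=26;y0=max(v-r,0);x0=max(u-r,0)
        sub=g[y0:v+r,x0:u+r]
        hsv=cv2.cvtColor(c['img'],cv2.COLOR_RGB2HSV)[y0:v+r,x0:u+r]
        core=np.percentile(g[max(v-6,0):v+7,u-6:u+7],80)
        m=((sub>core*.87)&(sub<core*1.15)).astype(np.uint8)
        m=cv2.morphologyEx(m,cv2.MORPH_CLOSE,np.ones((7,7)))
        m=cv2.morphologyEx(m,cv2.MORPH_OPEN,np.ones((3,3)))
        n,l,s,ce=cv2.connectedComponentsWithStats(m)
        k=l[v-y0,u-x0]
        cn=max(cv2.findContours((l==k).astype(np.uint8),0,1)[0],key=len)
        e=cv2.fitEllipse(cv2.convexHull(cn));(cu,cv_),(a,b),_=e
        cu+=x0;cv_+=y0
        mm=np.zeros(g.shape,bool);mm[y0:v+r,x0:u+r]=l==k
        z=np.median(W[...,2][mm&(c['depth']>0)])
        dep=np.median(c['depth'][mm])
        out.append((cu,cv_,(a+1)*dep/c['fx']*1e3,(b+1)*dep/c['fx']*1e3,z))
    return out
E
python3 - <<'E'
from h import *
c=dict(np.load('w1.npz'))
hh={'22':.052,'30':.06,'26':.056,'18':.048,'m':.058,'34':.064}
for k,o in zip(hh,caps(c,[(381,40),(338,143),(370,229),(460,219),(277,244),(324,334)])):
    print(k,np.round(o,3),np.round(ray(c,o[0],o[1],hh[k]),4))
E
```

```text
22 [3.81065e+02 4.05020e+01 2.21540e+01 2.42600e+01 5.20000e-02] [ 0.4522 -0.0622  0.052 ]
30 [3.37516e+02 1.43169e+02 3.00030e+01 3.08280e+01 6.00000e-02] [ 0.4542 -0.1618  0.06  ]
26 [3.71399e+02 2.29771e+02 2.46930e+01 2.61350e+01 5.60000e-02] [ 0.5244 -0.2273  0.056 ]
18 [4.60794e+02 2.19486e+02 1.68500e+01 1.86590e+01 4.80000e-02] [ 0.6075 -0.1804  0.048 ]
m [2.77728e+02 2.46382e+02 2.11530e+01 2.63900e+01 5.60000e-02] [ 0.442  -0.2833  0.058 ]
34 [3.14728e+02 3.42225e+02 3.73390e+01 5.93220e+01 6.40000e-02] [ 0.523  -0.3684  0.064 ]
```

Depth reads the cap heights exactly, and it makes the marked vial a 26. I'll use depth slices for the cap centres.

```bash
cat >> h.py <<'E'
def slab(c,xy,h,r,tol=.0015):
    "centre of the flat disc at height h near xy (circle about world points)"
    W=world(c);m=(c['depth']>0)&(abs(W[...,2]-h)<tol)&(np.hypot(W[...,0]-xy[0],W[...,1]-xy[1])<r)
    Q=W[m][:,:2].astype(np.float32)
    (x,y),rr=cv2.minEnclosingCircle(Q)
    return Q.mean(0),(x,y),2*rr,len(Q)
E
python3 - <<'E'
from h import *
V={'22':(.4522,-.0622,.052),'30':(.4542,-.1618,.06),'26':(.5244,-.2273,.056),'18':(.6075,-.1804,.048),'m':(.442,-.2833,.056),'34':(.53,-.362,.064)}
for f in('w1','top0'):
  c=dict(np.load(f+'.npz'))
  for k,(x,y,h) in V.items():
    a,b,d,n=slab(c,(x,y),h,.03,.0015 if f=='w1' else .004); print(f,k,np.round(a,4),np.round(b,4),round(d,4),n)
E
```

```text
w1 22 [ 0.4518 -0.0624] [ 0.4518 -0.0624] 0.0224 436
w1 30 [ 0.4538 -0.1617] [ 0.4538 -0.1617] 0.03 700
w1 26 [ 0.5236 -0.2271] [ 0.5241 -0.2271] 0.0266 444
w1 18 [ 0.6067 -0.18  ] [ 0.6068 -0.1801] 0.0187 209
w1 m [ 0.4397 -0.2822] [ 0.4399 -0.2826] 0.0267 402
w1 34 [ 0.5305 -0.3582] [ 0.5307 -0.3592] 0.0353 592
top0 22 [ 0.4533 -0.0624] [ 0.4533 -0.0626] 0.0214 44
top0 30 [ 0.4551 -0.162 ] [ 0.4553 -0.1618] 0.0298 85
top0 26 [ 0.5254 -0.2271] [ 0.5253 -0.2271] 0.0254 68
top0 18 [ 0.6073 -0.1805] [ 0.6082 -0.1809] 0.0179 33
top0 m [ 0.4403 -0.2823] [ 0.4407 -0.2829] 0.0262 71
top0 34 [ 0.5323 -0.359 ] [ 0.5318 -0.359 ] 0.0352 110
```

Request:
play_rows:
  targets:
    - [0.5, -0.85, 0, 0, 0, 0]
    - [0.5, -0.85, 0, 0, 0, 0]
    - [0.5, -0.85, 0, 0, 0, 0]
    - [0.5, -0.85, 0, 0, 0, 0]
    - [0.5, -0.85, 0, 0, 0, 0]
    - [0.5, -0.85, 0, 0, 0, 0]
    - [0.5, -0.85, 0, 0, 0, 0]

```text
t: 3.07
position: [0.4792, 0.0547, 0.3394]
ee_rot: [[0.917, 0.399, 0.001], [0.399, -0.917, -0.001], [0.0, 0.001, -1.0]]
force: [0.5, -0.2, 0.6]
gripper_width: 0.999
```

Request:
play_rows:
  targets:
    - [0.5, -0.85, 0, 0, 0, 0]
    - [0.5, -0.85, 0, 0, 0, 0]
    - [0.5, -0.85, 0, 0, 0, 0]
    - [0.5, -0.85, 0, 0, 0, 0]
    - [0.5, -0.85, 0, 0, 0, 0]
    - [0.5, -0.85, 0, 0, 0, 0]
    - [0.5, -0.85, 0, 0, 0, 0]
    - [0, 0, 0, 0, 0, 0]

```text
t: 3.73
position: [0.5124, 0.3333, 0.3361]
ee_rot: [[0.914, 0.406, -0.004], [0.406, -0.914, 0.001], [-0.003, -0.002, -1.0]]
force: [-0.7, -0.1, -0.6]
gripper_width: 1.002
```

Run:
```python
from h import *
p,R,s=pose();print(s['t'],p,np.round(R,4).tolist(),s['q'])
c=snap('wrist','w2')
```

```text
3.7333 [0.51236882 0.33333258 0.33605328] [[0.9137, 0.4063, -0.0037], [0.4063, -0.9137, 0.0009], [-0.003, -0.0023, -1.0]] [0.48273361 0.23532939 0.99569467 0.00261416 1.91341178 0.06518178]
```

View pics/w2.png

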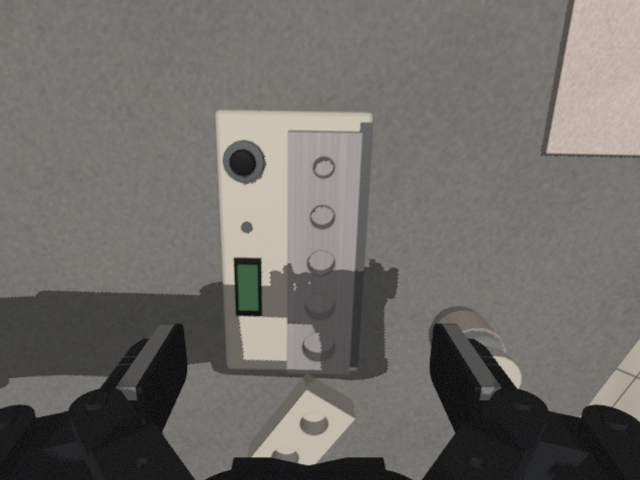

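The view shows the heater with its wells at (323,167) to (318,345), the button at (243,161), part of the tray at (313,423), and the jar at right. I'll measure the holes from depth, cast onto the mouth plane.

```bash
cat >> h.py <<'E'
def holes(c,h,amin,lo=.008,tol=.003):
    "round holes in flat surface at height h: (centre, equivalent diameter)"
    W=world(c);flat=(c['depth']>0)&(abs(W[...,2]-h)<tol)
    flat=max(blobs(flat,200),key=lambda b:b[1][4])[2].astype(np.uint8)
    cn,hi=cv2.findContours(flat,cv2.RETR_CCOMP,cv2.CHAIN_APPROX_NONE)
    out=[]
    for k,q in zip(cn,hi[0]):
        if q[3]>=0 and cv2.contourArea(k)>amin:
            P=np.array([ray(c,u,v,h)[:2] for u,v in k[:,0]])
            hull=cv2.convexHull(P.astype(np.float32))
            A=np.c_[2*P,np.ones(len(P))];s=np.linalg.lstsq(A,(P**2).sum(1),rcond=None)[0]
            out.append((s[:2],2*np.sqrt(s[2]+s[:2]@s[:2])))
    Q=W[flat>0][:,:2].astype(np.float32)
    return out,cv2.minAreaRect(Q),np.median(W[...,2][flat>0])
E
python3 - <<'E'
from h import *
c=dict(np.load('w2.npz'))
o,r,z=holes(c,.07,30);print(r,z)
for a,d in o: print('well',np.round(a,4),round(d,4))
W=np.array(sorted([a for a,d in o],key=lambda a:a[1]));
if len(W)==5:
    d=W[-1]-W[0];print(np.linalg.norm(d)/4,np.degrees(np.arctan2(-d[0],d[1])))
P=world(c)
m=(np.abs(c['img'].astype(int).max(2))<45)
q=P[140:185,215:270].reshape(-1,3);print('btn z levels',np.round(np.percentile(q[:,2],[5,50,80,90,95,99]),4))
t=q[q[:,2]>np.percentile(q[:,2],99)-.0015];print('btn',t.mean(0),cv2.minEnclosingCircle(t[:,:2].astype(np.float32)),len(t))
t=dict(np.load('top0.npz'))
o,r,z=holes(t,.07,5,tol=.006);print('top',r,z,[np.round(a,4) for a,d in o])
E
```

```text
((0.5529857873916626, 0.27325111627578735), (0.07001466304063797, 0.26303422451019287), 23.097423553466797) 0.07013873060559779
well [0.5903 0.1843] 0.0364
well [0.5712 0.2293] 0.0325
well [0.5521 0.2742] 0.0287
well [0.5331 0.319 ] 0.0249
well [0.5141 0.364 ] 0.021
0.04879811096561539 22.966565466643928
btn z levels [0.0377 0.0511 0.0604 0.062  0.0626 0.0636]
btn [0.44166896 0.33734915 0.07828434] ((0.4579645097255707, 0.3644515872001648), 0.047111090272665024) 241
top ((0.5537527799606323, 0.2731546461582184), (0.07204260677099228, 0.2628408372402191), 22.98649787902832) 0.06938072193153066 [array([0.5158, 0.3622]), array([0.5339, 0.3174]), array([0.5538, 0.272 ]), array([0.5727, 0.2271]), array([0.5916, 0.1821])]
```

```bash
cat >> h.py <<'E'
def to(x,y,z,cap=None):
    p,R,s=pose();v=R.T@(np.array([x,y,z])-p)/.04
    print('t',round(s['t'],1),'p',np.round(p,4),'yaw',round(np.degrees(np.arctan2(R[1,0],R[0,0])),2),'w',round(s['gripper_width'],3),'units',np.round(v,3),'F',np.round(s['force'],1))
E
python3 -c "
from h import *
to(.4518,-.0624,.12)"
```

```text
t 3.8 p [0.5125 0.3303 0.3367] yaw 23.83 w 0.991 units [-5.334  8.364  5.441] F [-0.5  0.2 -0.2]
```

Request:
play_rows:
  targets:
    - [-0.6, 0.95, 0, 0, 0, 0]
    - [-0.6, 0.95, 0, 0, 0, 0]
    - [-0.6, 0.95, 0, 0, 0, 0]
    - [-0.6, 0.95, 0.4, 0, 0, 0]
    - [-0.6, 0.95, 0.8, 0, 0, 0]
    - [-0.6, 0.95, 0.8, 0, 0, 0]
    - [-0.6, 0.95, 0.8, 0, 0, 0]
    - [-0.6, 0.95, 0.8, 0, 0, 0]

```text
t: 4.45
position: [0.4659, 0.0283, 0.2281]
ee_rot: [[0.917, 0.399, 0.002], [0.399, -0.917, -0.001], [0.001, 0.002, -1.0]]
force: [0.9, -0.6, 0.0]
gripper_width: 1.001
```

Request:
play_rows:
  targets:
    - [-0.534, 0.764, 0.8, 0, 0, 0]
    - [0, 0, 0.8, 0, 0, 0]
    - [0, 0, 0.241, 0, 0, 0]
    - [0, 0, 0, 0, 0, 0]
    - [0, 0, 0, 0, 0, 0]

```text
t: 4.87
position: [0.461, 0.0007, 0.1607]
ee_rot: [[0.916, 0.401, 0.001], [0.401, -0.916, -0.0], [0.0, 0.0, -1.0]]
force: [0.8, 0.1, 0.6]
gripper_width: 0.998
```

```bash
python3 -c "
from h import *
to(.4518,-.0624,.022)
s=arm.state();print(s['ee_rot'][:,2])"
```

```text
t 4.9 p [0.461  0.0007 0.1607] yaw 23.66 w 0.998 units [-0.844  1.351  3.468] F [0.8 0.1 0.6]
[ 5.50188751e-04 -1.87394101e-04 -9.99999831e-01]
```

Request:
play_rows:
  targets:
    - [-0.422, 0.675, 0.3, 0, 0, 0]
    - [-0.422, 0.676, 0.3, 0, 0, 0]
    - [0, 0, 0.8, 0, 0, 0]
    - [0, 0, 0, 0, 0, 0]
    - [0, 0, 0, 0, 0, 0]
    - [0, 0, 0, 0, 0, 0]

```text
t: 5.37
position: [0.4534, -0.0612, 0.1064]
ee_rot: [[0.915, 0.404, 0.004], [0.404, -0.915, -0.001], [0.003, 0.002, -1.0]]
force: [0.1, 0.1, 0.8]
gripper_width: 0.995
```

```bash
python3 -c "
from h import *
to(.4518,-.0624,.022)"
```

```text
t 5.4 p [ 0.4534 -0.0612  0.1064] yaw 23.82 w 0.995 units [-0.055  0.006  2.111] F [0.1 0.1 0.8]
```

Request:
play_rows:
  targets:
    - [-0.055, 0.006, 0.7, 0, 0, 0]
    - [0, 0, 0.7, 0, 0, 0]
    - [0, 0, 0.7, 0, 0, 0]
    - [0, 0, 0, 0, 0, 0]
    - [0, 0, 0, 0, 0, 0]
    - [0, 0, 0, 0, 0, 0]

```text
t: 5.87
position: [0.4521, -0.0628, 0.0227]
ee_rot: [[0.915, 0.403, 0.005], [0.403, -0.915, -0.001], [0.004, 0.003, -1.0]]
force: [0.1, 0.3, -0.5]
gripper_width: 1.0
```

```bash
python3 -c "
from h import *
to(.4518,-.0624,.022)
for i in range(3):
  vision.camera('wrist');to(.4518,-.0624,.022)"
```

```text
t 5.9 p [ 0.4521 -0.0628  0.0227] yaw 23.79 w 1.0 units [-0.004 -0.013  0.018] F [ 0.1  0.3 -0.5]
t 5.9 p [ 0.4524 -0.0631  0.023 ] yaw 23.78 w 0.997 units [-0.008 -0.021  0.025] F [-0.2  0.3  0.5]
t 6.0 p [ 0.4523 -0.0631  0.0229] yaw 23.76 w 1.001 units [-0.005 -0.022  0.023] F [-0.7 -0.6  0.3]
t 6.0 p [ 0.452  -0.0632  0.0226] yaw 23.75 w 0.999 units [ 0.004 -0.019  0.014] F [-0.4  0.1 -0.4]
```

Request:
play_rows:
  targets:
    - [0, 0, 0, 0, 0, 0]
    - [0, 0, 0, 0, 0, 0]
    - [0, 0, 0, 0, 0, 0]
    - [0, 0, 0, 0, 0, 0]
    - [0, 0, 0, 0, 0, 0]
    - [0, 0, 0, 0, 0, 0]
    - [0, 0, 0, 0, 0, 0]
    - [0, 0, 0, 0, 0, 0]
  jaw: 0
  squeeze: 35

```text
t: 6.68
position: [0.4499, -0.0629, 0.02]
ee_rot: [[0.916, 0.402, 0.0], [0.402, -0.916, -0.0], [0.0, 0.0, -1.0]]
force: [-0.2, -0.3, 3.1]
gripper_width: 0.246
```

Request:
play_rows:
  targets:
    - [0, 0, -0.3, 0, 0, 0]
    - [0, 0, -0.8, 0, 0, 0]
    - [0, 0, -0.8, 0, 0, 0]
    - [0, 0, -0.8, 0, 0, 0]
    - [0, 0, -0.8, 0, 0, 0]
    - [0, 0, -0.8, 0, 0, 0]
    - [0, 0, 0, 0, 0, 0]
    - [0, 0, 0, 0, 0, 0]

```text
t: 7.35
position: [0.4511, -0.0631, 0.1941]
ee_rot: [[0.915, 0.402, 0.005], [0.402, -0.916, -0.001], [0.004, 0.003, -1.0]]
force: [-0.4, -0.1, -0.9]
gripper_width: 0.246
```

Run:
```python
from h import *
to(.5331,.319,.2)
c=snap('wrist','w3');p,R,s=pose()
W=world(c)
m=(c['depth']>0)&(np.hypot(W[...,0]-p[0],W[...,1]-p[1])<.02)&(W[...,2]>p[2]-.06)&(c['img'].min(2)>60)
print(np.percentile(W[m][:,2]-p[2],[5,50,95]),m.sum())
a,b,d,n=slab(c,p[:2],p[2]+.030,.02,.003);print((R.T@np.r_[a-p[:2],0]),R.T@np.r_[b-p[:2],0],d,n)
cv2.imwrite('pics/w3c.png',c['img'][240:480,160:480,::-1].repeat(2,0).repeat(2,1))
```

```text
t 7.3 p [ 0.4511 -0.0631  0.1941] yaw 23.72 w 0.246 units [ 5.721 -7.921 -0.15 ] F [-0.4 -0.1 -0.9]
[0.01575155 0.03396489 0.03884793] 6367
[-5.03572408e-04 -8.18736256e-03 -3.55574617e-06] [-3.75460699e-04 -3.23084270e-03 -1.46999610e-06] 0.03775320202112198 1248
```

View pics/w3c.png

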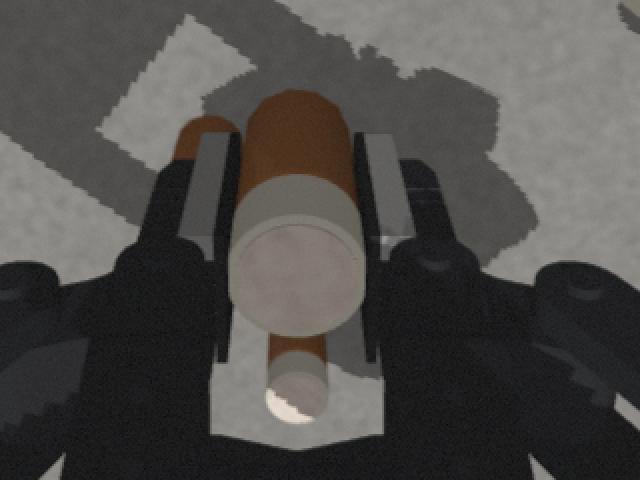

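The 22 mm vial is held square between the pads, with its cap centre near full-image pixel (309,380). I'll measure its offset from the TCP and the fingertip clearance.

```bash
cat >> h.py <<'E'
def held(c,h0,r):
    "held cap centre in tool xy (m) from a disc at about h0 above TCP"
    p,R,s=pose();W=world(c);L=(W-p)@R
    b=c['img'].min(2)
    for it in range(2):
        m=(c['depth']>0)&(np.hypot(L[...,0],L[...,1])<r+.006)&(abs(-L[...,2]-h0)<(.008 if it==0 else .0015))&(b>70)
        h0=np.percentile(-L[...,2][m],80) if it==0 else h0
    Q=L[m][:,:2].astype(np.float32);(x,y),rr=cv2.minEnclosingCircle(Q)
    return Q.mean(0),(x,y),2*rr,h0,len(Q)
E
python3 - <<'E'
from h import *
c=dict(np.load('w3.npz'))
print(held(c,.032,.011))
p,R,s=pose();L=(world(c)-p)@R
q=L[306:365,250:272].reshape(-1,3);k=(-q[:,2]>-.03);print('tip z above tcp',np.percentile(-q[k,2],[1,5,50,99]))
E
```

```text
(array([ 0.00096073, -0.00023776], dtype=float32), (4.886238093604334e-05, -0.003325908910483122), 0.030423687770962715, np.float64(0.03484553731299464), 3328)
tip z above tcp [0.00690698 0.00927521 0.02805587 0.04455499]
```

Run:
```python
from h import *
c=dict(np.load('w3.npz'))
p,R,s=pose()
for h in(.031,.0325,.034):
    for u,v in((309,379.5),):
        print(h,R.T@(ray(c,u,v,p[2]+h)-p))
L=(world(c)-p)@R
for u,v in((309,352),(309,362),(309,370),(309,380),(309,390),(309,400),(285,380),(333,380)): print(u,v,np.round(L[v,u],4))
```

```text
0.031 [ 0.00151012  0.00309129 -0.03099816]
0.0325 [ 0.0015015   0.0020171  -0.03249861]
0.034 [ 0.00149289  0.00094291 -0.03399905]
309 352 [ 0.0015 -0.0085 -0.0337]
309 362 [ 0.0015 -0.0064 -0.0357]
309 370 [ 0.0015 -0.0026 -0.0343]
309 380 [ 0.0015  0.0009 -0.0343]
309 390 [ 0.0015  0.0038 -0.0353]
309 400 [ 0.0015  0.0076 -0.0351]
285 380 [-0.0059  0.0009 -0.0342]
333 380 [ 0.0088  0.0003 -0.0352]
```

Request:
play_rows:
  targets:
    - [0.477, -0.66, 0, 0, 0, 0]
    - [0.477, -0.66, 0, 0, 0, 0]
    - [0.477, -0.66, 0, 0, 0, 0]
    - [0.477, -0.66, 0, 0, 0, 0]
    - [0.477, -0.66, 0, 0, 0, 0]
    - [0.477, -0.66, 0, 0, 0, 0]
    - [0.477, -0.66, 0, 0, 0, 0]
    - [0.477, -0.66, 0, 0, 0, 0]

```text
t: 8.07
position: [0.5034, 0.1933, 0.1888]
ee_rot: [[0.915, 0.402, -0.005], [0.402, -0.915, -0.002], [-0.005, -0.001, -1.0]]
force: [-0.5, 0.0, -0.1]
gripper_width: 0.246
```

Request:
play_rows:
  targets:
    - [0.477, -0.66, 0, 0, 0, 0]
    - [0.477, -0.66, 0, 0, 0, 0]
    - [0.477, -0.66, 0, 0, 0, 0]
    - [0.477, -0.66, 0, 0, 0, 0]
    - [0, 0, 0.9, 0, 0, 0]
    - [0, 0, 0.9, 0, 0, 0]
    - [0, 0, 0, 0, 0, 0]
    - [0, 0, 0, 0, 0, 0]

```text
t: 8.73
position: [0.5288, 0.3179, 0.1143]
ee_rot: [[0.915, 0.402, -0.011], [0.402, -0.915, -0.005], [-0.012, 0.001, -1.0]]
force: [0.2, -0.7, -0.2]
gripper_width: 0.244
```

Run:
```python
from h import *
to(.5331,.319,.0725)
c=snap('wrist','w4');p,R,s=pose();to(.5331,.319,.0725)
print(R[:,2])
o,r,z=holes(c,.07,30,tol=.004);print(r,z)
for a,d in o: print('well',np.round(a,4),round(d,4))
cv2.imwrite('pics/w4s.png',c['img'][...,::-1])
```

```text
t 8.7 p [0.5288 0.3179 0.1143] yaw 23.73 w 0.244 units [0.121 0.016 1.043] F [ 0.2 -0.7 -0.2]
t 8.8 p [0.531  0.3187 0.1181] yaw 23.71 w 0.248 units [0.056 0.013 1.139] F [0.4 1.2 0.9]
[-0.00395404 -0.00202538 -0.99999013]
((0.5251235961914062, 0.33927014470100403), (0.07030811905860901, 0.1197458952665329), 23.04732894897461) 0.07010945131740753
well [0.5144 0.3644] 0.0202
```

View pics/w4s.png

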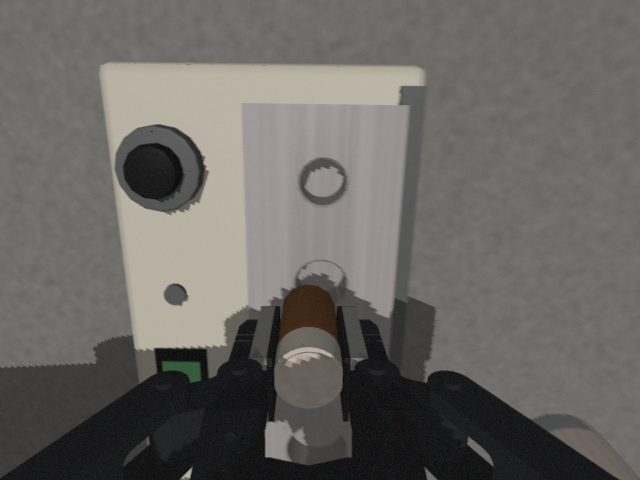

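The arm needs longer to settle. I'll let it, then measure the held cap against the well in the same view.

Request:
play_rows:
  targets:
    - [0, 0, 0, 0, 0, 0]
    - [0, 0, 0, 0, 0, 0]
    - [0, 0, 0, 0, 0, 0]
    - [0, 0, 0, 0, 0, 0]
    - [0, 0, 0, 0, 0, 0]
    - [0, 0, 0, 0, 0, 0]

```text
t: 9.28
position: [0.5323, 0.3193, 0.1206]
ee_rot: [[0.916, 0.402, 0.001], [0.402, -0.916, 0.0], [0.001, 0.0, -1.0]]
force: [-0.2, -0.0, -1.2]
gripper_width: 0.245
```

```bash
cat >> h.py <<'E'
def held2(c,r):
    "held cap: rim top disc as depth-connected pixels between the pads -> centre (world), height"
    W=world(c);p,R,s=pose();L=(W-p)@R
    b=c['img'].min(2);h=-L[...,2]
    m=(c['depth']>0)&(b>75)&(np.hypot(L[...,0],L[...,1])<r+.007)&(h>.02)
    h0=np.median(h[m&(np.hypot(L[...,0]-.0015,L[...,1]-.001)<r*.6)])
    m&=abs(h-h0)<.0025
    m=cv2.morphologyEx(m.astype(np.uint8),cv2.MORPH_OPEN,np.ones((9,9)))
    k=max(cv2.findContours(m,0,1)[0],key=cv2.contourArea)
    P=np.array([ray(c,u,v,p[2]+h0) for u,v in cv2.convexHull(k)[:,0]]);Q=((P-p)@R)[:,:2].astype(np.float32)
    (x,y),(w,hh),_=cv2.minAreaRect(Q);(x2,y2),rr=cv2.minEnclosingCircle(Q)
    return np.round([x,y,w,hh,x2,y2,2*rr,h0],4)
E
python3 - <<'E'
from h import *
to(.5331,.319,.0725)
c=snap('wrist','w5');to(.5331,.319,.0725)
print(held2(c,.011))
print([ (np.round(a,4),d) for a,d in holes(c,.07,30,tol=.004)[0]])
c=dict(np.load('w4.npz'));print(held2(c,.011))
E
```

```text
t 9.3 p [0.5323 0.3193 0.1206] yaw 23.71 w 0.245 units [0.013 0.015 1.203] F [-0.2 -0.  -1.2]
t 9.3 p [0.5322 0.3193 0.1203] yaw 23.72 w 0.245 units [0.017 0.016 1.196] F [-0.1  0.4  0.2]
[ 0.0005 -0.001   0.0202  0.0221  0.0003 -0.0009  0.0228  0.0325]
[(array([0.5144, 0.3644]), np.float64(0.02019684442381694))]
[-0.003  -0.001   0.0221  0.0203 -0.0033 -0.0009  0.0226  0.0261]
```

Request:
play_rows:
  targets:
    - [0.015, 0.034, 0, 0, 0, 0]
    - [0, 0, 0.3, 0, 0, 0]
    - [0, 0, 0.3, 0, 0, 0]
    - [0, 0, 0.2, 0, 0, 0]
    - [0, 0, 0.1, 0, 0, 0]
    - [0, 0, 0, 0, 0, 0]
    - [0, 0, 0, 0, 0, 0]
    - [0, 0, 0, 0, 0, 0]

```text
t: 10.0
position: [0.5329, 0.3181, 0.0838]
ee_rot: [[0.915, 0.402, -0.001], [0.402, -0.915, -0.001], [-0.001, 0.0, -1.0]]
force: [-0.2, 0.6, -0.1]
gripper_width: 0.246
```

Run:
```python
from h import *
vision.camera('wrist');to(.5333,.3183,.0695)
```

```text
t 10.1 p [0.533  0.3182 0.0841] yaw 23.72 w 0.249 units [0.008 0.    0.365] F [-0.4 -0.2 -0.2]
```

Request:
play_rows:
  targets:
    - [0, 0, 0.12, 0, 0, 0]
    - [0, 0, 0.12, 0, 0, 0]
    - [0, 0, 0.1, 0, 0, 0]
    - [0, 0, 0, 0, 0, 0]
    - [0, 0, 0, 0, 0, 0]
    - [0, 0, 0, 0, 0, 0]

```text
t: 10.55
position: [0.533, 0.3182, 0.0703]
ee_rot: [[0.916, 0.402, -0.0], [0.402, -0.916, -0.0], [-0.0, 0.0, -1.0]]
force: [-0.9, -0.7, 1.8]
gripper_width: 0.246
```

Request:
play_rows:
  targets:
    - [0, 0, 0, 0, 0, 0]
    - [0, 0, 0, 0, 0, 0]
    - [0, 0, 0, 0, 0, 0]
    - [0, 0, 0, 0, 0, 0]
  jaw: 0.6

```text
t: 10.88
position: [0.5331, 0.3183, 0.07]
ee_rot: [[0.916, 0.402, -0.0], [0.402, -0.916, -0.0], [-0.0, 0.0, -1.0]]
force: [-0.4, 0.2, -2.0]
gripper_width: 0.603
```

Request:
play_rows:
  targets:
    - [0, 0, -0.3, 0, 0, 0]
    - [0, 0, -0.8, 0, 0, 0]
    - [0, 0, -0.8, 0, 0, 0]
    - [0, 0, -0.8, 0, 0, 0]
    - [0, 0, -0.8, 0, 0, 0]
    - [0, 0, 0, 0, 0, 0]
    - [0, 0, 0, 0, 0, 0]
    - [0, 0, 0, 0, 0, 0]
  jaw: 1

```text
t: 11.55
position: [0.533, 0.3183, 0.2107]
ee_rot: [[0.916, 0.402, 0.0], [0.402, -0.916, 0.0], [0.0, 0.0, -1.0]]
force: [0.4, 0.2, -1.1]
gripper_width: 0.999
```

Run:
```python
from h import *
c=snap('wrist','w6');to(.4538,-.1617,.2)
print(slab(c,(.5331,.319),.102,.02),slab(c,(.5331,.319),.102,.02,.006))
```

```text
t 11.6 p [0.5326 0.318  0.2092] yaw 23.72 w 1.001 units [-6.627 10.188  0.246] F [ 0.5 -0.3  0.8]
(array([0.5327833 , 0.31840062], dtype=float32), (0.5330955982208252, 0.31811702251434326), 0.02235589735209942, 904) (array([0.53262687, 0.3188767 ], dtype=float32), (0.5329485535621643, 0.3182031214237213), 0.022676529362797737, 998)
```

The 22 is seated: its cap top measures at z = 0.102 and its centre is within 1 mm. The 30 is next.

Request:
play_rows:
  targets:
    - [-0.473, 0.728, 0, 0, 0, 0]
    - [-0.473, 0.728, 0, 0, 0, 0]
    - [-0.473, 0.728, 0, 0, 0, 0]
    - [-0.473, 0.728, 0, 0, 0, 0]
    - [-0.473, 0.728, 0, 0, 0, 0]
    - [-0.473, 0.728, 0, 0, 0, 0]
    - [-0.473, 0.728, 0, 0, 0, 0]
    - [-0.473, 0.728, 0, 0, 0, 0]

```text
t: 12.27
position: [0.4867, 0.0427, 0.2082]
ee_rot: [[0.915, 0.403, -0.004], [0.403, -0.915, -0.0], [-0.004, -0.002, -1.0]]
force: [1.3, -0.1, -0.3]
gripper_width: 0.999
```

Request:
play_rows:
  targets:
    - [-0.473, 0.728, 0, 0, 0, 0]
    - [-0.473, 0.728, 0, 0, 0, 0]
    - [-0.473, 0.728, 0, 0, 0, 0]
    - [-0.473, 0.728, 0, 0, 0, 0]
    - [-0.473, 0.728, 0, 0, 0, 0]
    - [-0.473, 0.728, 0, 0, 0, 0]
    - [0, 0, 0.9, 0, 0, 0]
    - [0, 0, 0.9, 0, 0, 0]

```text
t: 12.93
position: [0.455, -0.1641, 0.1382]
ee_rot: [[0.917, 0.398, 0.003], [0.398, -0.917, -0.002], [0.002, 0.003, -1.0]]
force: [0.4, 0.5, -1.2]
gripper_width: 0.998
```

Request:
play_rows:
  targets:
    - [0, 0, 0, 0, 0, 0]
    - [0, 0, 0, 0, 0, 0]
    - [0, 0, 0, 0, 0, 0]
    - [0, 0, 0, 0, 0, 0]
    - [0, 0, 0, 0, 0, 0]
    - [0, 0, 0, 0, 0, 0]

```text
t: 13.43
position: [0.456, -0.1617, 0.1406]
ee_rot: [[0.915, 0.403, 0.004], [0.403, -0.915, -0.002], [0.003, 0.003, -1.0]]
force: [-0.1, 0.3, -0.6]
gripper_width: 0.998
```

```bash
python3 -c "
from h import *
to(.4538,-.1617,.026)"
```

```text
t 13.4 p [ 0.456  -0.1617  0.1406] yaw 23.77 w 0.998 units [-0.058 -0.033  2.865] F [-0.1  0.3 -0.6]
```

Request:
play_rows:
  targets:
    - [-0.058, -0.033, 0.7, 0, 0, 0]
    - [0, 0, 0.7, 0, 0, 0]
    - [0, 0, 0.7, 0, 0, 0]
    - [0, 0, 0.76, 0, 0, 0]
    - [0, 0, 0, 0, 0, 0]
    - [0, 0, 0, 0, 0, 0]
    - [0, 0, 0, 0, 0, 0]
    - [0, 0, 0, 0, 0, 0]

```text
t: 14.1
position: [0.4541, -0.1622, 0.0268]
ee_rot: [[0.915, 0.402, 0.005], [0.402, -0.915, -0.003], [0.003, 0.004, -1.0]]
force: [0.5, -0.5, -0.5]
gripper_width: 0.999
```

Request:
play_rows:
  targets:
    - [0, 0, 0, 0, 0, 0]
    - [0, 0, 0, 0, 0, 0]
    - [0, 0, 0, 0, 0, 0]
    - [0, 0, 0, 0, 0, 0]
    - [0, 0, 0, 0, 0, 0]
    - [0, 0, 0, 0, 0, 0]
    - [0, 0, 0, 0, 0, 0]
    - [0, 0, 0, 0, 0, 0]
  jaw: 0

```text
t: 14.77
position: [0.4523, -0.1614, 0.0244]
ee_rot: [[0.916, 0.402, 0.001], [0.402, -0.916, -0.0], [0.0, 0.001, -1.0]]
force: [-0.8, 1.1, 3.5]
gripper_width: 0.339
```

Request:
play_rows:
  targets:
    - [0, 0, -0.3, 0, 0, 0]
    - [0, 0, -0.8, 0, 0, 0]
    - [0, 0, -0.8, 0, 0, 0]
    - [0, 0, -0.8, 0, 0, 0]
    - [0, 0, -0.8, 0, 0, 0]
    - [0, 0, -0.8, 0, 0, 0]
    - [0, 0, -0.2, 0, 0, 0]
    - [0, 0, 0, 0, 0, 0]

```text
t: 15.43
position: [0.4534, -0.1619, 0.2067]
ee_rot: [[0.916, 0.402, 0.005], [0.402, -0.916, -0.003], [0.004, 0.005, -1.0]]
force: [-0.5, -0.4, -1.6]
gripper_width: 0.34
```

```bash
python3 -c "
from h import *
vision.camera('wrist')
to(.5712,.2293,.2)"
```

```text
t 15.5 p [ 0.4522 -0.1613  0.2039] yaw 23.72 w 0.343 units [ 6.653 -7.744  0.096] F [-0.9  1.  -1.5]
```

Request:
play_rows:
  targets:
    - [0.554, -0.645, 0, 0, 0, 0]
    - [0.554, -0.645, 0, 0, 0, 0]
    - [0.554, -0.645, 0, 0, 0, 0]
    - [0.554, -0.645, 0, 0, 0, 0]
    - [0.554, -0.645, 0, 0, 0, 0]
    - [0.554, -0.645, 0, 0, 0, 0]
    - [0.554, -0.645, 0, 0, 0, 0]
    - [0.554, -0.645, 0, 0, 0, 0]

```text
t: 16.15
position: [0.5298, 0.1006, 0.1997]
ee_rot: [[0.915, 0.402, -0.007], [0.402, -0.915, -0.001], [-0.006, -0.002, -1.0]]
force: [0.5, 0.0, -1.4]
gripper_width: 0.341
```

Request:
play_rows:
  targets:
    - [0.554, -0.645, 0, 0, 0, 0]
    - [0.554, -0.645, 0, 0, 0, 0]
    - [0.554, -0.645, 0, 0, 0, 0]
    - [0.554, -0.645, 0, 0, 0, 0]
    - [0, 0, 0.9, 0, 0, 0]
    - [0, 0, 0.9, 0, 0, 0]
    - [0, 0, 0, 0, 0, 0]
    - [0, 0, 0, 0, 0, 0]

```text
t: 16.82
position: [0.5672, 0.2282, 0.1254]
ee_rot: [[0.915, 0.402, -0.013], [0.402, -0.915, -0.004], [-0.013, -0.001, -1.0]]
force: [0.2, 0.9, 0.0]
gripper_width: 0.339
```

Request:
play_rows:
  targets:
    - [0, 0, 0, 0, 0, 0]
    - [0, 0, 0, 0, 0, 0]
    - [0, 0, 0, 0, 0, 0]
    - [0, 0, 0, 0, 0, 0]
    - [0, 0, 0, 0, 0, 0]
    - [0, 0, 0, 0, 0, 0]

```text
t: 17.32
position: [0.5713, 0.2292, 0.133]
ee_rot: [[0.916, 0.402, 0.002], [0.402, -0.916, 0.0], [0.002, 0.0, -1.0]]
force: [0.3, 1.1, -0.7]
gripper_width: 0.341
```

Run:
```python
from h import *
c=snap('wrist','w7');to(.5712,.2293,.0745)
print(held2(c,.015))
print([ (np.round(a,4),d) for a,d in holes(c,.07,30,tol=.004)[0]])
```

```text
t 17.4 p [0.5712 0.2292 0.1327] yaw 23.71 w 0.34 units [-0.    -0.002  1.454] F [-0.4  0.4 -1.5]
[0.0006 0.0002 0.0285 0.0301 0.0001 0.     0.0309 0.0363]
[(array([0.5526, 0.2741]), np.float64(0.028128295731898123)), (array([0.5325, 0.3205]), np.float64(0.027333287968728474))]
```

Request:
play_rows:
  targets:
    - [0, 0, 0.4, 0, 0, 0]
    - [0, 0, 0.4, 0, 0, 0]
    - [0, 0, 0.2, 0, 0, 0]
    - [0, 0, 0.15, 0, 0, 0]
    - [0, 0, 0.15, 0, 0, 0]
    - [0, 0, 0.12, 0, 0, 0]
    - [0, 0, 0, 0, 0, 0]
    - [0, 0, 0, 0, 0, 0]

```text
t: 18.03
position: [0.5712, 0.2293, 0.0755]
ee_rot: [[0.916, 0.402, 0.001], [0.402, -0.916, 0.0], [0.001, 0.0, -1.0]]
force: [-0.1, -0.0, -0.8]
gripper_width: 0.338
```

```bash
python3 -c "
from h import *
vision.camera('wrist');to(.5712,.2293,.0737)"
```

```text
t 18.1 p [0.5711 0.2293 0.0756] yaw 23.72 w 0.337 units [0.001 0.    0.047] F [-0.6  0.   0. ]
```

Request:
play_rows:
  targets:
    - [0, 0, 0.035, 0, 0, 0]
    - [0, 0, 0, 0, 0, 0]
    - [0, 0, 0, 0, 0, 0]

```text
t: 18.33
position: [0.5714, 0.2294, 0.0745]
ee_rot: [[0.916, 0.402, 0.002], [0.402, -0.916, 0.0], [0.002, 0.0, -1.0]]
force: [0.1, 0.4, 1.3]
gripper_width: 0.344
```

Request:
play_rows:
  targets:
    - [0, 0, 0, 0, 0, 0]
    - [0, 0, 0, 0, 0, 0]
    - [0, 0, 0, 0, 0, 0]
    - [0, 0, 0, 0, 0, 0]
  jaw: 0.7

```text
t: 18.67
position: [0.5707, 0.2292, 0.0735]
ee_rot: [[0.916, 0.402, -0.0], [0.402, -0.916, -0.0], [-0.0, 0.0, -1.0]]
force: [-0.0, -0.8, 0.1]
gripper_width: 0.698
```

Request:
play_rows:
  targets:
    - [0, 0, -0.3, 0, 0, 0]
    - [0, 0, -0.8, 0, 0, 0]
    - [0, 0, -0.8, 0, 0, 0]
    - [0, 0, -0.8, 0, 0, 0]
    - [0, 0, -0.8, 0, 0, 0]
    - [0, 0, -0.3, 0, 0, 0]
    - [0, 0, 0, 0, 0, 0]
    - [0, 0, 0, 0, 0, 0]
  jaw: 1

```text
t: 19.33
position: [0.571, 0.2293, 0.2261]
ee_rot: [[0.915, 0.402, 0.001], [0.402, -0.915, 0.0], [0.001, 0.0, -1.0]]
force: [1.3, -0.4, -0.1]
gripper_width: 1.003
```

Run:
```python
from h import *
c=snap('wrist','w8');to(.5315,-.3591,.2)
print(slab(c,(.5712,.2293),.11,.02))
```

```text
t 19.4 p [0.5703 0.229  0.224 ] yaw 23.72 w 0.996 units [-6.799 13.071  0.614] F [-0.9  0.6 -0.7]
(array([0.5718768 , 0.22908115], dtype=float32), (0.5721007585525513, 0.22868716716766357), 0.030550166964530945, 1570)
```

The 30 is seated (cap top at 0.110). The 34 is next.

Request:
play_rows:
  targets:
    - [-0.453, 0.871, 0, 0, 0, 0]
    - [-0.453, 0.871, 0, 0, 0, 0]
    - [-0.453, 0.871, 0, 0, 0, 0]
    - [-0.453, 0.871, 0, 0, 0, 0]
    - [-0.453, 0.871, 0, 0, 0, 0]
    - [-0.453, 0.871, 0, 0, 0, 0]
    - [-0.453, 0.871, 0, 0, 0, 0]
    - [-0.453, 0.871, 0, 0, 0, 0]

```text
t: 20.05
position: [0.5485, -0.0857, 0.2221]
ee_rot: [[0.915, 0.402, -0.006], [0.402, -0.915, 0.002], [-0.005, -0.004, -1.0]]
force: [0.5, -0.7, 0.2]
gripper_width: 1.001
```

Request:
play_rows:
  targets:
    - [-0.453, 0.871, 0, 0, 0, 0]
    - [-0.453, 0.871, 0, 0, 0, 0]
    - [-0.453, 0.871, 0, 0, 0, 0]
    - [-0.453, 0.871, 0, 0, 0, 0]
    - [-0.453, 0.871, 0, 0, 0, 0]
    - [-0.453, 0.871, 0, 0, 0, 0]
    - [-0.453, 0.871, 0, 0, 0, 0]
    - [0, 0, 0, 0, 0, 0]

```text
t: 20.72
position: [0.5292, -0.365, 0.2202]
ee_rot: [[0.919, 0.395, -0.007], [0.395, -0.919, 0.001], [-0.006, -0.004, -1.0]]
force: [-0.3, 1.0, 0.2]
gripper_width: 1.005
```

Request:
play_rows:
  targets:
    - [0, 0, 0, 0, 0, 0]
    - [0, 0, 0, 0, 0, 0]
    - [0, 0, 0, 0, 0, 0]
    - [0, 0, 0, 0, 0, 0]
    - [0, 0, 0, 0, 0, 0]
    - [0, 0, 0, 0, 0, 0]

```text
t: 21.22
position: [0.5326, -0.3575, 0.2261]
ee_rot: [[0.915, 0.404, 0.0], [0.404, -0.915, -0.0], [0.0, 0.0, -1.0]]
force: [-0.5, 0.6, 0.4]
gripper_width: 1.001
```

Run:
```python
from h import *
c=snap('wrist','w9')
a,b,d,n=slab(c,(.531,-.359),.064,.025);print(a,b,d,n);to(b[0],b[1],.028)
# beaker points
W=world(c);p,R,s=pose();L=(W-np.r_[b,0])@R
m=(c['depth']>0)&(np.hypot(L[...,0],L[...,1])>.025)&(np.hypot(L[...,0],L[...,1])<.075)&(W[...,2]>.04)&(W[...,2]<.13)
print('near obstacles tool x,y',np.round(np.percentile(L[m],[0,50,100],axis=0),3) if m.any() else None)
```

```text
[ 0.53097093 -0.3586072 ] (0.531179666519165, -0.3589337468147278) 0.034307628870010376 1512
t 21.3 p [ 0.5326 -0.3577  0.2261] yaw 23.8 w 1.001 units [-0.046  0.01   4.953] F [-0.8 -0.6 -0.3]
near obstacles tool x,y None
```

Request:
play_rows:
  targets:
    - [-0.046, 0.01, 0.8, 0, 0, 0]
    - [0, 0, 0.8, 0, 0, 0]
    - [0, 0, 0.8, 0, 0, 0]
    - [0, 0, 0.8, 0, 0, 0]
    - [0, 0, 0.8, 0, 0, 0]
    - [0, 0, 0.6, 0, 0, 0]
    - [0, 0, 0.3, 0, 0, 0]
    - [0, 0, 0, 0, 0, 0]

```text
t: 21.93
position: [0.5288, -0.3577, 0.0257]
ee_rot: [[0.915, 0.403, -0.006], [0.403, -0.915, 0.005], [-0.003, -0.007, -1.0]]
force: [-0.3, 0.6, 0.2]
gripper_width: 0.999
```

Request:
play_rows:
  targets:
    - [0, 0, 0, 0, 0, 0]
    - [0, 0, 0, 0, 0, 0]
    - [0, 0, 0, 0, 0, 0]

```text
t: 22.18
position: [0.5323, -0.3609, 0.0328]
ee_rot: [[0.915, 0.402, 0.004], [0.402, -0.915, -0.003], [0.002, 0.005, -1.0]]
force: [0.2, 0.0, -0.1]
gripper_width: 1.0
```

Request:
play_rows:
  targets:
    - [0, 0, 0, 0, 0, 0]
    - [0, 0, 0, 0, 0, 0]
    - [0, 0, 0, 0, 0, 0]
    - [0, 0, 0, 0, 0, 0]
    - [0, 0, 0, 0, 0, 0]
    - [0, 0, 0, 0, 0, 0]
    - [0, 0, 0, 0, 0, 0]
    - [0, 0, 0, 0, 0, 0]
  jaw: 0

```text
t: 22.85
position: [0.5309, -0.3598, 0.0302]
ee_rot: [[0.916, 0.402, 0.0], [0.402, -0.916, -0.0], [0.0, 0.001, -1.0]]
force: [-0.4, 0.6, 3.1]
gripper_width: 0.388
```

Request:
play_rows:
  targets:
    - [0, 0, -0.3, 0, 0, 0]
    - [0, 0, -0.8, 0, 0, 0]
    - [0, 0, -0.8, 0, 0, 0]
    - [0, 0, -0.8, 0, 0, 0]
    - [0, 0, -0.8, 0, 0, 0]
    - [0, 0, -0.8, 0, 0, 0]
    - [0, 0, -0.3, 0, 0, 0]
    - [0, 0, 0, 0, 0, 0]

```text
t: 23.52
position: [0.5321, -0.3608, 0.2188]
ee_rot: [[0.916, 0.402, 0.007], [0.402, -0.915, -0.006], [0.004, 0.008, -1.0]]
force: [0.3, -0.7, -1.0]
gripper_width: 0.383
```

```bash
python3 -c "
from h import *
vision.camera('wrist')
to(.5903,.1843,.2)"
```

```text
t 23.6 p [ 0.5312 -0.3601  0.2152] yaw 23.72 w 0.387 units [  6.826 -11.867   0.354] F [-0.4  0.3 -1.8]
```

Request:
play_rows:
  targets:
    - [0.4876, -0.8476, 0, 0, 0, 0]
    - [0.4876, -0.8476, 0, 0, 0, 0]
    - [0.4876, -0.8476, 0, 0, 0, 0]
    - [0.4876, -0.8476, 0, 0, 0, 0]
    - [0.4876, -0.8476, 0, 0, 0, 0]
    - [0.4876, -0.8476, 0, 0, 0, 0]
    - [0.4876, -0.8476, 0, 0, 0, 0]
    - [0.4876, -0.8476, 0, 0, 0, 0]

```text
t: 24.23
position: [0.5627, -0.0465, 0.2094]
ee_rot: [[0.916, 0.402, -0.007], [0.402, -0.916, 0.001], [-0.006, -0.004, -1.0]]
force: [0.4, 0.4, -2.0]
gripper_width: 0.388
```

Request:
play_rows:
  targets:
    - [0.4876, -0.8476, 0, 0, 0, 0]
    - [0.4876, -0.8476, 0, 0, 0, 0]
    - [0.4876, -0.8476, 0, 0, 0, 0]
    - [0.4876, -0.8476, 0, 0, 0, 0]
    - [0.4876, -0.8476, 0, 0, 0, 0]
    - [0.4876, -0.8476, 0, 0, 0, 0]
    - [0, 0, 0.8, 0, 0, 0]
    - [0, 0, 0.8, 0, 0, 0]

```text
t: 24.9
position: [0.5895, 0.1876, 0.1475]
ee_rot: [[0.914, 0.406, 0.0], [0.406, -0.914, 0.0], [0.0, -0.0, -1.0]]
force: [0.2, -0.3, -2.3]
gripper_width: 0.386
```

Request:
play_rows:
  targets:
    - [0, 0, 0, 0, 0, 0]
    - [0, 0, 0, 0, 0, 0]
    - [0, 0, 0, 0, 0, 0]
    - [0, 0, 0, 0, 0, 0]
    - [0, 0, 0, 0, 0, 0]
    - [0, 0, 0, 0, 0, 0]
    - [0, 0, 0, 0, 0, 0]
    - [0, 0, 0, 0, 0, 0]

```text
t: 25.57
position: [0.5902, 0.1846, 0.1507]
ee_rot: [[0.916, 0.402, 0.002], [0.402, -0.916, 0.0], [0.002, 0.0, -1.0]]
force: [0.9, 0.1, -1.5]
gripper_width: 0.388
```

Run:
```python
from h import *
c=snap('wrist','w10');to(.5903,.1843,.0802)
print(held2(c,.017))
print([ (np.round(a,4),d) for a,d in holes(c,.07,30,tol=.004)[0]])
```

```text
t 25.6 p [0.59   0.1846 0.1504] yaw 23.71 w 0.387 units [1.000e-03 9.000e-03 1.755e+00] F [-0.  -0.4 -1.7]
[ 0.0005 -0.0012  0.0325  0.0337  0.0003 -0.0015  0.0348  0.0345]
[(array([0.5741, 0.2245]), np.float64(0.03915858793675646)), (array([0.553 , 0.2734]), np.float64(0.02820932773858749))]
```

Request:
play_rows:
  targets:
    - [-0.005, 0.038, 0.3, 0, 0, 0]
    - [0, 0, 0.4, 0, 0, 0]
    - [0, 0, 0.4, 0, 0, 0]
    - [0, 0, 0.2, 0, 0, 0]
    - [0, 0, 0.1, 0, 0, 0]
    - [0, 0, 0, 0, 0, 0]
    - [0, 0, 0, 0, 0, 0]
    - [0, 0, 0, 0, 0, 0]

```text
t: 26.28
position: [0.5905, 0.1834, 0.0945]
ee_rot: [[0.915, 0.402, 0.001], [0.402, -0.915, 0.0], [0.001, 0.0, -1.0]]
force: [0.4, 0.3, -1.2]
gripper_width: 0.39
```

Request:
play_rows:
  targets:
    - [0, 0, 0.1, 0, 0, 0]
    - [0, 0, 0.1, 0, 0, 0]
    - [0, 0, 0.1, 0, 0, 0]
    - [0, 0, 0.03, 0, 0, 0]
    - [0, 0, 0, 0, 0, 0]
    - [0, 0, 0, 0, 0, 0]
    - [0, 0, 0, 0, 0, 0]
    - [0, 0, 0, 0, 0, 0]

```text
t: 26.95
position: [0.5902, 0.1832, 0.0803]
ee_rot: [[0.916, 0.402, -0.0], [0.402, -0.916, -0.0], [-0.0, 0.0, -1.0]]
force: [-0.5, -0.2, -1.6]
gripper_width: 0.388
```

```bash
python3 -c "
from h import *
vision.camera('wrist');to(.5903,.1843,.0797)"
```

```text
t 27.0 p [0.5902 0.1832 0.0803] yaw 23.72 w 0.385 units [ 0.013 -0.024  0.016] F [ 1.1 -0.5 -2.3]
```

Request:
play_rows:
  targets:
    - [0, 0, 0.02, 0, 0, 0]
    - [0, 0, 0, 0, 0, 0]
    - [0, 0, 0, 0, 0, 0]

```text
t: 27.25
position: [0.5903, 0.1832, 0.0802]
ee_rot: [[0.916, 0.402, 0.0], [0.402, -0.916, -0.0], [0.0, 0.0, -1.0]]
force: [-1.2, -0.6, 2.0]
gripper_width: 0.389
```

Request:
play_rows:
  targets:
    - [0, 0, 0, 0, 0, 0]
    - [0, 0, 0, 0, 0, 0]
    - [0, 0, 0, 0, 0, 0]
    - [0, 0, 0, 0, 0, 0]
  jaw: 0.7

```text
t: 27.58
position: [0.5903, 0.1833, 0.0796]
ee_rot: [[0.916, 0.402, 0.0], [0.402, -0.916, -0.0], [0.0, 0.0, -1.0]]
force: [0.8, -0.5, 0.7]
gripper_width: 0.699
```

Request:
play_rows:
  targets:
    - [0, 0, -0.3, 0, 0, 0]
    - [0, 0, -0.8, 0, 0, 0]
    - [0, 0, -0.8, 0, 0, 0]
    - [0, 0, -0.8, 0, 0, 0]
    - [0, 0, -0.8, 0, 0, 0]
    - [0, 0, -0.2, 0, 0, 0]
    - [0, 0, 0, 0, 0, 0]
    - [0, 0, 0, 0, 0, 0]
  jaw: 1

```text
t: 28.25
position: [0.5903, 0.1833, 0.2282]
ee_rot: [[0.916, 0.402, 0.001], [0.402, -0.916, 0.0], [0.001, 0.0, -1.0]]
force: [0.2, 0.6, -0.8]
gripper_width: 1.001
```

Run:
```python
from h import *
c=snap('wrist','w11');to(.5241,-.2271,.2)
print(slab(c,(.5903,.1843),.114,.022))
```

```text
t 28.3 p [0.5896 0.1831 0.2263] yaw 23.72 w 1.001 units [-5.624  8.73   0.667] F [-0.1 -0.2 -0.3]
(array([0.590246  , 0.18444443], dtype=float32), (0.5905969142913818, 0.1840599775314331), 0.03456667810678482, 2048)
```

Request:
play_rows:
  targets:
    - [-0.469, 0.7275, 0, 0, 0, 0]
    - [-0.469, 0.7275, 0, 0, 0, 0]
    - [-0.469, 0.7275, 0, 0, 0, 0]
    - [-0.469, 0.7275, 0, 0, 0, 0]
    - [-0.469, 0.7275, 0, 0, 0, 0]
    - [-0.469, 0.7275, 0, 0, 0, 0]
    - [-0.469, 0.7275, 0, 0, 0, 0]
    - [-0.469, 0.7275, 0, 0, 0, 0]

```text
t: 28.97
position: [0.5447, -0.0915, 0.2246]
ee_rot: [[0.915, 0.402, -0.005], [0.402, -0.915, 0.001], [-0.004, -0.003, -1.0]]
force: [0.7, -0.3, -0.3]
gripper_width: 1.001
```

Request:
play_rows:
  targets:
    - [-0.469, 0.7275, 0, 0, 0, 0]
    - [-0.469, 0.7275, 0, 0, 0, 0]
    - [-0.469, 0.7275, 0, 0, 0, 0]
    - [-0.469, 0.7275, 0, 0, 0, 0]
    - [0, 0, 0, 0, 0, 0]
    - [0, 0, 0, 0, 0, 0]
    - [0, 0, 0, 0, 0, 0]
    - [0, 0, 0, 0, 0, 0]

```text
t: 29.63
position: [0.5244, -0.2257, 0.2264]
ee_rot: [[0.915, 0.403, -0.002], [0.403, -0.915, 0.002], [-0.001, -0.002, -1.0]]
force: [-0.4, 0.5, -0.2]
gripper_width: 1.0
```

Request:
play_rows:
  targets:
    - [0, 0, 0, 0, 0, 0]
    - [0, 0, 0, 0, 0, 0]
    - [0, 0, 0, 0, 0, 0]
    - [0, 0, 0, 0, 0, 0]
    - [0, 0, 0, 0, 0, 0]
    - [0, 0, 0, 0, 0, 0]

```text
t: 30.13
position: [0.5247, -0.2268, 0.2278]
ee_rot: [[0.915, 0.403, 0.0], [0.403, -0.915, -0.0], [0.0, 0.0, -1.0]]
force: [-1.0, -0.3, -0.5]
gripper_width: 1.001
```

Run:
```python
from h import *
c=snap('wrist','w12')
a,b,d,n=slab(c,(.5241,-.2271),.056,.02);print(a,b,d,n);to(b[0],b[1],.0235)
for q in((.6068,-.18,.048),(.44,-.2825,.056)): print(slab(c,q[:2],q[2],.02))
```

```text
[ 0.5240452  -0.22667545] (0.524145245552063, -0.22687013447284698) 0.02622745744884014 823
t 30.2 p [ 0.5246 -0.2269  0.2278] yaw 23.73 w 1.002 units [-0.011 -0.007  5.108] F [ 0.6 -0.8 -0.1]
(array([ 0.6069133 , -0.17987685], dtype=float32), (0.6072614192962646, -0.18013708293437958), 0.018856121227145195, 392)
(array([ 0.4401522 , -0.28226575], dtype=float32), (0.44014063477516174, -0.2824860215187073), 0.02703656628727913, 779)
```

Request:
play_rows:
  targets:
    - [-0.011, -0.007, 0.8, 0, 0, 0]
    - [0, 0, 0.8, 0, 0, 0]
    - [0, 0, 0.8, 0, 0, 0]
    - [0, 0, 0.8, 0, 0, 0]
    - [0, 0, 0.8, 0, 0, 0]
    - [0, 0, 0.7, 0, 0, 0]
    - [0, 0, 0.4, 0, 0, 0]
    - [0, 0, 0, 0, 0, 0]

```text
t: 30.85
position: [0.5207, -0.2252, 0.0185]
ee_rot: [[0.916, 0.402, -0.009], [0.402, -0.916, 0.005], [-0.006, -0.008, -1.0]]
force: [-1.2, 0.1, -0.3]
gripper_width: 1.0
```

Request:
play_rows:
  targets:
    - [0, 0, 0, 0, 0, 0]
    - [0, 0, 0, 0, 0, 0]
    - [0, 0, 0, 0, 0, 0]
    - [0, 0, 0, 0, 0, 0]
    - [0, 0, 0, 0, 0, 0]

```text
t: 31.27
position: [0.525, -0.2275, 0.0254]
ee_rot: [[0.916, 0.402, 0.003], [0.402, -0.916, -0.002], [0.002, 0.003, -1.0]]
force: [-0.0, -0.2, -0.6]
gripper_width: 0.999
```

Request:
play_rows:
  targets:
    - [0, 0, 0, 0, 0, 0]
    - [0, 0, 0, 0, 0, 0]
    - [0, 0, 0, 0, 0, 0]
    - [0, 0, 0, 0, 0, 0]
    - [0, 0, 0, 0, 0, 0]
    - [0, 0, 0, 0, 0, 0]
    - [0, 0, 0, 0, 0, 0]
    - [0, 0, 0, 0, 0, 0]
  jaw: 0

```text
t: 31.93
position: [0.5242, -0.227, 0.0238]
ee_rot: [[0.916, 0.402, 0.0], [0.402, -0.916, -0.0], [0.0, 0.0, -1.0]]
force: [-1.1, 0.3, 0.2]
gripper_width: 0.293
```

Request:
play_rows:
  targets:
    - [0, 0, -0.3, 0, 0, 0]
    - [0, 0, -0.8, 0, 0, 0]
    - [0, 0, -0.8, 0, 0, 0]
    - [0, 0, -0.8, 0, 0, 0]
    - [0, 0, -0.8, 0, 0, 0]
    - [0, 0, -0.8, 0, 0, 0]
    - [0, 0, -0.3, 0, 0, 0]
    - [0, 0, 0, 0, 0, 0]

```text
t: 32.6
position: [0.5258, -0.2279, 0.2129]
ee_rot: [[0.915, 0.402, 0.008], [0.402, -0.915, -0.005], [0.006, 0.008, -1.0]]
force: [1.5, 0.8, 0.2]
gripper_width: 0.297
```

```bash
python3 -c "
from h import *
vision.camera('wrist')
to(.5521,.2742,.2)"
```

```text
t 32.6 p [ 0.5247 -0.2273  0.2094] yaw 23.72 w 0.288 units [  5.67  -11.203   0.213] F [ 0.3  0.7 -1.8]
```

Request:
play_rows:
  targets:
    - [0.436, -0.862, 0, 0, 0, 0]
    - [0.436, -0.862, 0, 0, 0, 0]
    - [0.436, -0.862, 0, 0, 0, 0]
    - [0.436, -0.862, 0, 0, 0, 0]
    - [0.436, -0.862, 0, 0, 0, 0]
    - [0.436, -0.862, 0, 0, 0, 0]
    - [0.436, -0.862, 0, 0, 0, 0]
    - [0.436, -0.862, 0, 0, 0, 0]

```text
t: 33.32
position: [0.539, 0.0835, 0.2037]
ee_rot: [[0.916, 0.402, -0.007], [0.402, -0.916, -0.0], [-0.006, -0.002, -1.0]]
force: [0.5, 0.7, -1.4]
gripper_width: 0.293
```

Request:
play_rows:
  targets:
    - [0.436, -0.862, 0, 0, 0, 0]
    - [0.436, -0.862, 0, 0, 0, 0]
    - [0.436, -0.862, 0, 0, 0, 0]
    - [0.436, -0.862, 0, 0, 0, 0]
    - [0.436, -0.862, 0, 0, 0, 0]
    - [0, 0, 0.7, 0, 0, 0]
    - [0, 0, 0.6, 0, 0, 0]
    - [0, 0, 0, 0, 0, 0]

```text
t: 33.98
position: [0.5462, 0.2737, 0.1451]
ee_rot: [[0.915, 0.404, -0.017], [0.404, -0.915, -0.007], [-0.018, -0.001, -1.0]]
force: [-1.4, 0.0, -3.0]
gripper_width: 0.29
```

Request:
play_rows:
  targets:
    - [0, 0, 0, 0, 0, 0]
    - [0, 0, 0, 0, 0, 0]
    - [0, 0, 0, 0, 0, 0]
    - [0, 0, 0, 0, 0, 0]
    - [0, 0, 0, 0, 0, 0]
    - [0, 0, 0, 0, 0, 0]
    - [0, 0, 0, 0, 0, 0]
    - [0, 0, 0, 0, 0, 0]

```text
t: 34.65
position: [0.5515, 0.2746, 0.1561]
ee_rot: [[0.916, 0.402, 0.001], [0.402, -0.916, 0.0], [0.001, 0.0, -1.0]]
force: [-0.2, -0.1, -0.1]
gripper_width: 0.294
```

Run:
```python
from h import *
c=snap('wrist','w13');to(.5521,.2742,.0738)
print(held2(c,.013))
print([ (np.round(a,4),d) for a,d in holes(c,.07,30,tol=.004)[0]])
```

```text
t 34.7 p [0.5514 0.2746 0.1559] yaw 23.71 w 0.293 units [0.011 0.017 2.053] F [-0.1  0.7 -0.4]
[ 0.0004 -0.0007  0.0245  0.0256  0.0002 -0.0008  0.0268  0.0327]
[(array([0.5346, 0.3158]), np.float64(0.028659128194911232)), (array([0.5147, 0.3637]), np.float64(0.02042899520989496))]
```

Request:
play_rows:
  targets:
    - [0.006, 0.034, 0.4, 0, 0, 0]
    - [0, 0, 0.5, 0, 0, 0]
    - [0, 0, 0.5, 0, 0, 0]
    - [0, 0, 0.2, 0, 0, 0]
    - [0, 0, 0.1, 0, 0, 0]
    - [0, 0, 0, 0, 0, 0]
    - [0, 0, 0, 0, 0, 0]
    - [0, 0, 0, 0, 0, 0]

```text
t: 35.37
position: [0.5527, 0.2737, 0.089]
ee_rot: [[0.916, 0.402, 0.002], [0.402, -0.916, 0.001], [0.002, 0.0, -1.0]]
force: [0.5, 0.3, -0.1]
gripper_width: 0.292
```

Request:
play_rows:
  targets:
    - [0, 0, 0.1, 0, 0, 0]
    - [0, 0, 0.1, 0, 0, 0]
    - [0, 0, 0.1, 0, 0, 0]
    - [0, 0, 0.05, 0, 0, 0]
    - [0, 0, 0, 0, 0, 0]
    - [0, 0, 0, 0, 0, 0]
    - [0, 0, 0, 0, 0, 0]
    - [0, 0, 0, 0, 0, 0]

```text
t: 36.03
position: [0.5519, 0.2734, 0.0738]
ee_rot: [[0.916, 0.402, -0.0], [0.402, -0.916, -0.0], [-0.0, 0.0, -1.0]]
force: [-1.6, -2.1, 1.4]
gripper_width: 0.294
```

```bash
python3 -c "
from h import *
vision.camera('wrist');to(.5521,.2742,.0733)"
```

```text
t 36.1 p [0.5519 0.2734 0.0738] yaw 23.72 w 0.291 units [ 0.012 -0.016  0.012] F [-1.6 -0.6  2.7]
```

Release, raise, then fetch the 18 at (0.6072, -0.1801).

Request:
play_rows:
  targets:
    - [0, 0, 0, 0, 0, 0]
    - [0, 0, 0, 0, 0, 0]
    - [0, 0, 0, 0, 0, 0]
    - [0, 0, 0, 0, 0, 0]
  jaw: 0.6

```text
t: 36.42
position: [0.5522, 0.2735, 0.0735]
ee_rot: [[0.916, 0.402, 0.0], [0.402, -0.916, -0.0], [0.0, 0.0, -1.0]]
force: [0.1, -0.5, 1.0]
gripper_width: 0.599
```

Request:
play_rows:
  targets:
    - [0, 0, -0.3, 0, 0, 0]
    - [0, 0, -0.8, 0, 0, 0]
    - [0, 0, -0.8, 0, 0, 0]
    - [0, 0, -0.8, 0, 0, 0]
    - [0, 0, -0.8, 0, 0, 0]
    - [0, 0, -0.3, 0, 0, 0]
    - [0, 0, 0, 0, 0, 0]
    - [0, 0, 0, 0, 0, 0]
  jaw: 1

```text
t: 37.08
position: [0.5522, 0.2735, 0.226]
ee_rot: [[0.916, 0.402, 0.001], [0.402, -0.916, 0.0], [0.001, 0.0, -1.0]]
force: [-0.2, -0.0, -1.8]
gripper_width: 0.997
```

Run:
```python
from h import *
c=snap('wrist','w14');to(.6072,-.1801,.2)
print(slab(c,(.5521,.2742),.106,.019))
```

```text
t 37.1 p [0.5514 0.2732 0.2238] yaw 23.72 w 1.003 units [-3.281 10.937  0.604] F [-1.1 -0.3  0.1]
(array([0.5519731 , 0.27376753], dtype=float32), (0.5520463585853577, 0.2732642590999603), 0.0265071839094162, 1140)
```

Request:
play_rows:
  targets:
    - [-0.2734, 0.9114, 0, 0, 0, 0]
    - [-0.2734, 0.9114, 0, 0, 0, 0]
    - [-0.2734, 0.9114, 0, 0, 0, 0]
    - [-0.2734, 0.9114, 0, 0, 0, 0]
    - [-0.2734, 0.9114, 0, 0, 0, 0]
    - [-0.2734, 0.9114, 0, 0, 0, 0]
    - [-0.2734, 0.9114, 0, 0, 0, 0]
    - [-0.2734, 0.9114, 0, 0, 0, 0]

```text
t: 37.8
position: [0.5879, -0.0303, 0.2219]
ee_rot: [[0.915, 0.402, -0.006], [0.402, -0.915, 0.001], [-0.005, -0.003, -1.0]]
force: [0.5, -0.3, -0.1]
gripper_width: 0.997
```

Request:
play_rows:
  targets:
    - [-0.2734, 0.9114, 0, 0, 0, 0]
    - [-0.2734, 0.9114, 0, 0, 0, 0]
    - [-0.2734, 0.9114, 0, 0, 0, 0]
    - [-0.2734, 0.9114, 0, 0, 0, 0]
    - [0, 0, 0, 0, 0, 0]
    - [0, 0, 0, 0, 0, 0]
    - [0, 0, 0, 0, 0, 0]
    - [0, 0, 0, 0, 0, 0]

```text
t: 38.47
position: [0.6074, -0.1783, 0.2241]
ee_rot: [[0.915, 0.404, -0.003], [0.404, -0.915, 0.002], [-0.002, -0.002, -1.0]]
force: [-0.6, 0.4, 0.1]
gripper_width: 1.0
```

Request:
play_rows:
  targets:
    - [0, 0, 0, 0, 0, 0]
    - [0, 0, 0, 0, 0, 0]
    - [0, 0, 0, 0, 0, 0]
    - [0, 0, 0, 0, 0, 0]
    - [0, 0, 0, 0, 0, 0]
    - [0, 0, 0, 0, 0, 0]

```text
t: 38.97
position: [0.608, -0.1796, 0.2259]
ee_rot: [[0.915, 0.403, 0.0], [0.403, -0.915, -0.0], [0.0, 0.0, -1.0]]
force: [-0.9, -0.2, -0.2]
gripper_width: 1.0
```

Run:
```python
from h import *
c=snap('wrist','w15')
a,b,d,n=slab(c,(.6072,-.1801),.048,.017);print(a,b,d,n);to(b[0],b[1],.021)
```

```text
[ 0.6073071  -0.17976671] (0.6069937348365784, -0.18002623319625854) 0.018698031082749367 395
t 39.0 p [ 0.608  -0.1797  0.2258] yaw 23.73 w 1.005 units [-2.600e-02 -3.000e-03  5.121e+00] F [0.3 1.3 0.5]
```

Request:
play_rows:
  targets:
    - [-0.02, -0.003, 0.8, 0, 0, 0]
    - [0, 0, 0.8, 0, 0, 0]
    - [0, 0, 0.8, 0, 0, 0]
    - [0, 0, 0.8, 0, 0, 0]
    - [0, 0, 0.8, 0, 0, 0]
    - [0, 0, 0.6, 0, 0, 0]
    - [0, 0, 0.4, 0, 0, 0]
    - [0, 0, 0.12, 0, 0, 0]

```text
t: 39.68
position: [0.6045, -0.1791, 0.0165]
ee_rot: [[0.916, 0.402, -0.007], [0.402, -0.916, 0.003], [-0.005, -0.005, -1.0]]
force: [-0.2, -0.0, -0.1]
gripper_width: 0.999
```

Request:
play_rows:
  targets:
    - [0, 0, 0, 0, 0, 0]
    - [0, 0, 0, 0, 0, 0]
    - [0, 0, 0, 0, 0, 0]
    - [0, 0, 0, 0, 0, 0]
    - [0, 0, 0, 0, 0, 0]
    - [0, 0, 0, 0, 0, 0]

```text
t: 40.18
position: [0.6078, -0.1803, 0.0222]
ee_rot: [[0.916, 0.402, 0.002], [0.402, -0.916, -0.001], [0.002, 0.002, -1.0]]
force: [-1.0, -0.2, -0.5]
gripper_width: 0.997
```

Request:
play_rows:
  targets:
    - [0, 0, 0, 0, 0, 0]
    - [0, 0, 0, 0, 0, 0]
    - [0, 0, 0, 0, 0, 0]
    - [0, 0, 0, 0, 0, 0]
    - [0, 0, 0, 0, 0, 0]
    - [0, 0, 0, 0, 0, 0]
    - [0, 0, 0, 0, 0, 0]
    - [0, 0, 0, 0, 0, 0]
  jaw: 0

```text
t: 40.85
position: [0.6072, -0.1801, 0.0209]
ee_rot: [[0.916, 0.402, 0.0], [0.402, -0.916, -0.0], [0.0, 0.0, -1.0]]
force: [0.3, -0.3, 0.5]
gripper_width: 0.196
```

Request:
play_rows:
  targets:
    - [0, 0, -0.3, 0, 0, 0]
    - [0, 0, -0.8, 0, 0, 0]
    - [0, 0, -0.8, 0, 0, 0]
    - [0, 0, -0.8, 0, 0, 0]
    - [0, 0, -0.8, 0, 0, 0]
    - [0, 0, -0.8, 0, 0, 0]
    - [0, 0, -0.3, 0, 0, 0]
    - [0, 0, 0, 0, 0, 0]

```text
t: 41.52
position: [0.6091, -0.1808, 0.2108]
ee_rot: [[0.915, 0.402, 0.009], [0.402, -0.915, -0.004], [0.007, 0.007, -1.0]]
force: [0.4, -0.1, 1.1]
gripper_width: 0.195
```

```bash
python3 -c "
from h import *
vision.camera('wrist')
to(.5141,.3640,.2)"
```

```text
t 41.6 p [ 0.6079 -0.1803  0.207 ] yaw 23.72 w 0.197 units [  3.327 -13.402   0.143] F [-0.2  0.2 -1.4]
```

Request:
play_rows:
  targets:
    - [0.238, -0.957, 0, 0, 0, 0]
    - [0.238, -0.957, 0, 0, 0, 0]
    - [0.238, -0.957, 0, 0, 0, 0]
    - [0.238, -0.957, 0, 0, 0, 0]
    - [0.238, -0.957, 0, 0, 0, 0]
    - [0.238, -0.957, 0, 0, 0, 0]
    - [0.238, -0.957, 0, 0, 0, 0]
    - [0.238, -0.957, 0, 0, 0, 0]

```text
t: 42.23
position: [0.5515, 0.1325, 0.2009]
ee_rot: [[0.916, 0.402, -0.006], [0.402, -0.916, -0.001], [-0.006, -0.002, -1.0]]
force: [-0.3, 0.8, -0.8]
gripper_width: 0.2
```

Request:
play_rows:
  targets:
    - [0.238, -0.957, 0, 0, 0, 0]
    - [0.238, -0.957, 0, 0, 0, 0]
    - [0.238, -0.957, 0, 0, 0, 0]
    - [0.238, -0.957, 0, 0, 0, 0]
    - [0.238, -0.957, 0, 0, 0, 0]
    - [0.238, -0.957, 0, 0, 0, 0]
    - [0, 0, 0.8, 0, 0, 0]
    - [0, 0, 0.6, 0, 0, 0]

```text
t: 42.9
position: [0.5115, 0.3664, 0.1449]
ee_rot: [[0.914, 0.406, -0.003], [0.406, -0.914, -0.002], [-0.003, 0.0, -1.0]]
force: [-0.1, -0.2, -1.6]
gripper_width: 0.197
```

Request:
play_rows:
  targets:
    - [0, 0, 0, 0, 0, 0]
    - [0, 0, 0, 0, 0, 0]
    - [0, 0, 0, 0, 0, 0]
    - [0, 0, 0, 0, 0, 0]
    - [0, 0, 0, 0, 0, 0]
    - [0, 0, 0, 0, 0, 0]
    - [0, 0, 0, 0, 0, 0]
    - [0, 0, 0, 0, 0, 0]

```text
t: 43.57
position: [0.514, 0.3642, 0.1497]
ee_rot: [[0.916, 0.402, 0.001], [0.402, -0.916, 0.001], [0.001, -0.0, -1.0]]
force: [-0.6, -0.8, -0.2]
gripper_width: 0.2
```

Run:
```python
from h import *
c=snap('wrist','w16');to(.5142,.3642,.0708)
print(held2(c,.009))
print([ (np.round(a,4),d) for a,d in holes(c,.07,30,tol=.004)[0]])
```

```text
t 43.6 p [0.5138 0.3642 0.1494] yaw 23.71 w 0.199 units [0.007 0.003 1.966] F [-0.3  0.2  0.6]
[ 0.0004 -0.001   0.0165  0.0183  0.0004 -0.001   0.019   0.0277]
[(array([0.5142, 0.3648]), np.float64(0.01992401732896995)), (array([0.5036, 0.3595]), np.float64(0.014049026579001127))]
```

Request:
play_rows:
  targets:
    - [0, 0.024, 0.4, 0, 0, 0]
    - [0, 0, 0.5, 0, 0, 0]
    - [0, 0, 0.4, 0, 0, 0]
    - [0, 0, 0.2, 0, 0, 0]
    - [0, 0, 0.1, 0, 0, 0]
    - [0, 0, 0, 0, 0, 0]
    - [0, 0, 0, 0, 0, 0]
    - [0, 0, 0, 0, 0, 0]

```text
t: 44.28
position: [0.5146, 0.3637, 0.0862]
ee_rot: [[0.915, 0.402, 0.002], [0.402, -0.916, 0.001], [0.002, -0.0, -1.0]]
force: [-0.3, -0.9, 0.8]
gripper_width: 0.195
```

Request:
play_rows:
  targets:
    - [0, 0, 0.1, 0, 0, 0]
    - [0, 0, 0.1, 0, 0, 0]
    - [0, 0, 0.1, 0, 0, 0]
    - [0, 0, 0.06, 0, 0, 0]
    - [0, 0, 0, 0, 0, 0]
    - [0, 0, 0, 0, 0, 0]
    - [0, 0, 0, 0, 0, 0]
    - [0, 0, 0, 0, 0, 0]

```text
t: 44.95
position: [0.5139, 0.3633, 0.0709]
ee_rot: [[0.916, 0.402, -0.0], [0.402, -0.916, -0.0], [-0.0, 0.0, -1.0]]
force: [-0.6, -0.3, 4.4]
gripper_width: 0.196
```

```bash
python3 -c "
from h import *
vision.camera('wrist');to(.5142,.3642,.0703)"
```

```text
t 45.0 p [0.5139 0.3633 0.0709] yaw 23.72 w 0.194 units [ 0.016 -0.017  0.014] F [-1.6 -1.2  4.1]
```

Request:
play_rows:
  targets:
    - [0, 0, 0, 0, 0, 0]
    - [0, 0, 0, 0, 0, 0]
    - [0, 0, 0, 0, 0, 0]
    - [0, 0, 0, 0, 0, 0]
  jaw: 0.5

```text
t: 45.33
position: [0.5139, 0.3633, 0.0698]
ee_rot: [[0.916, 0.402, -0.001], [0.402, -0.916, -0.0], [-0.001, 0.0, -1.0]]
force: [0.8, -0.0, 0.6]
gripper_width: 0.502
```

Request:
play_rows:
  targets:
    - [0, 0, -0.3, 0, 0, 0]
    - [0, 0, -0.8, 0, 0, 0]
    - [0, 0, -0.8, 0, 0, 0]
    - [0, 0, -0.8, 0, 0, 0]
    - [0, 0, -0.8, 0, 0, 0]
    - [0, 0, -0.3, 0, 0, 0]
    - [0, 0, 0, 0, 0, 0]
    - [0, 0, 0, 0, 0, 0]
  jaw: 1

```text
t: 46.0
position: [0.5141, 0.3634, 0.2227]
ee_rot: [[0.916, 0.402, 0.001], [0.402, -0.916, 0.0], [0.001, -0.0, -1.0]]
force: [0.2, 0.3, -0.8]
gripper_width: 0.994
```

Run:
```python
from h import *
c=snap('wrist','w17');to(.4401,-.2825,.2)
print(slab(c,(.5141,.3642),.098,.015))
c=snap('top','t2');o,r,z=holes(c,.036,5,tol=.005);print(o,r)
```

```text
t 46.0 p [0.5134 0.363  0.2206] yaw 23.72 w 0.996 units [-8.167 14.037  0.542] F [ 0.4 -0.7 -1.1]
(array([0.513936  , 0.36365813], dtype=float32), (0.5140158534049988, 0.36333587765693665), 0.018600258976221085, 536)
[(array([0.40587134, 0.36121383]), np.float64(0.009867261914213667)), (array([0.42081065, 0.37181278]), np.float64(0.007917622604109182)), (array([0.43053969, 0.29593878]), np.float64(0.007919121822314395)), (array([0.42772445, 0.30878834]), np.float64(0.009827360379122586)), (array([0.43158713, 0.3748953 ]), np.float64(0.007933850906629028)), (array([0.43782308, 0.28863942]), np.float64(0.007928503566405022)), (array([0.44517668, 0.28243027]), np.float64(0.011901474061669947)), (array([0.44858438, 0.25126573]), np.float64(0.010276872931207744)), (array([0.44639562, 0.29801261]), np.float64(0.009420825610610771)), (array([0.45416656, 0.24266001]), np.float64(0.009904046702752427)), (array([0.45687817, 0.37959682]), np.float64(0.00877317401778244)), (array([0.46215082, 0.3916474 ]), np.float64(0.007981379391742845)), (array([0.46168148, 0.27232145]), np.float64(0.00788045
[... 3747 characters left out ...]
307588]), np.float64(0.012425712244947856)), (array([0.55898035, 0.13381078]), np.float64(0.013226993867310634)), (array([0.56090703, 0.14919133]), np.float64(0.008031988482396212)), (array([0.56796879, 0.12880914]), np.float64(0.00925260140185597)), (array([0.57604169, 0.12835218]), np.float64(0.008942603274528886)), (array([0.57828059, 0.13524816]), np.float64(0.00912338524096219)), (array([0.58486276, 0.13944242]), np.float64(0.009975643251148865)), (array([0.62048431, 0.14931262]), np.float64(0.009293200457975334)), (array([0.6403355 , 0.15638609]), np.float64(0.008358498532840939))] ((0.5257103443145752, 0.2611105442047119), (0.15986743569374084, 0.3011627197265625), 22.963581085205078)
```

Request:
play_rows:
  targets:
    - [-0.48, 0.826, 0, 0, 0, 0]
    - [-0.48, 0.826, 0, 0, 0, 0]
    - [-0.48, 0.826, 0, 0, 0, 0]
    - [-0.48, 0.826, 0, 0, 0, 0]
    - [-0.48, 0.826, 0, 0, 0, 0]
    - [-0.48, 0.826, 0, 0, 0, 0]
    - [-0.48, 0.826, 0, 0, 0, 0]
    - [-0.48, 0.826, 0, 0, 0, 0]

```text
t: 46.77
position: [0.4778, 0.0579, 0.2194]
ee_rot: [[0.915, 0.403, -0.005], [0.403, -0.915, -0.0], [-0.005, -0.002, -1.0]]
force: [0.5, 0.3, 0.6]
gripper_width: 1.002
```

Request:
play_rows:
  targets:
    - [-0.48, 0.826, 0, 0, 0, 0]
    - [-0.48, 0.826, 0, 0, 0, 0]
    - [-0.48, 0.826, 0, 0, 0, 0]
    - [-0.48, 0.826, 0, 0, 0, 0]
    - [-0.48, 0.826, 0, 0, 0, 0]
    - [-0.48, 0.826, 0, 0, 0, 0]
    - [-0.48, 0.826, 0, 0, 0, 0]
    - [-0.48, 0.826, 0, 0, 0, 0]

```text
t: 47.43
position: [0.4437, -0.2453, 0.2195]
ee_rot: [[0.916, 0.402, -0.004], [0.402, -0.916, 0.003], [-0.003, -0.005, -1.0]]
force: [1.3, 0.6, -0.0]
gripper_width: 0.998
```

Request:
play_rows:
  targets:
    - [-0.48, 0.826, 0, 0, 0, 0]
    - [0, 0, 0, 0, 0, 0]
    - [0, 0, 0, 0, 0, 0]
    - [0, 0, 0, 0, 0, 0]
    - [0, 0, 0, 0, 0, 0]
    - [0, 0, 0, 0, 0, 0]
    - [0, 0, 0, 0, 0, 0]
    - [0, 0, 0, 0, 0, 0]

```text
t: 48.1
position: [0.4414, -0.2812, 0.2227]
ee_rot: [[0.915, 0.404, 0.0], [0.404, -0.915, -0.0], [0.0, 0.0, -1.0]]
force: [1.0, -0.4, -0.3]
gripper_width: 0.999
```

Run:
```python
from h import *
c=snap('wrist','w18')
a,b,d,n=slab(c,(.4401,-.2825),.056,.02);print(a,b,d,n);to(b[0],b[1],.026)
c=snap('top','t3')
g=c['img'].min(2)
W=world(c);m=(g>140)&(abs(W[...,2]-.036)<.012)&(W[...,1]<.14)&(W[...,1]>-.15)&(W[...,0]>.5)
b=max(blobs(m,50),key=lambda b:b[1][4]);k=cv2.findContours(b[2].astype(np.uint8),0,1)[0]
k=max(k,key=len)[:,0];P=np.array([ray(c,u,v,.036)[:2] for u,v in k],np.float32)
print(b[0],cv2.minAreaRect(P))
```

```text
[ 0.43981874 -0.28222927] (0.4399016499519348, -0.28265050053596497) 0.026535356417298317 823
t 48.1 p [ 0.4414 -0.2814  0.2228] yaw 23.8 w 1.001 units [-0.048  0.011  4.919] F [-0.1  0.4 -0.5]
[285.20142602 203.52228164] ((0.6640411615371704, 0.0091780424118042), (0.14030733704566956, 0.07627280056476593), 79.02116394042969)
```

The tray has been knocked: its centre is now at (0.664, 0.009), and its measured size matches the given one. I'll grasp the marked vial, then measure the nests from the wrist before placing.

Request:
play_rows:
  targets:
    - [-0.048, 0.011, 0.8, 0, 0, 0]
    - [0, 0, 0.8, 0, 0, 0]
    - [0, 0, 0.8, 0, 0, 0]
    - [0, 0, 0.8, 0, 0, 0]
    - [0, 0, 0.8, 0, 0, 0]
    - [0, 0, 0.6, 0, 0, 0]
    - [0, 0, 0.29, 0, 0, 0]
    - [0, 0, 0, 0, 0, 0]

```text
t: 48.87
position: [0.4376, -0.2816, 0.0237]
ee_rot: [[0.915, 0.402, -0.005], [0.402, -0.915, 0.004], [-0.003, -0.006, -1.0]]
force: [-1.2, 0.9, 0.5]
gripper_width: 0.997
```

Request:
play_rows:
  targets:
    - [0, 0, 0, 0, 0, 0]
    - [0, 0, 0, 0, 0, 0]
    - [0, 0, 0, 0, 0, 0]
    - [0, 0, 0, 0, 0, 0]
    - [0, 0, 0, 0, 0, 0]

```text
t: 49.28
position: [0.4403, -0.284, 0.0284]
ee_rot: [[0.916, 0.402, 0.002], [0.402, -0.916, -0.002], [0.001, 0.003, -1.0]]
force: [0.3, -0.7, 0.3]
gripper_width: 0.996
```

Request:
play_rows:
  targets:
    - [0, 0, 0, 0, 0, 0]
    - [0, 0, 0, 0, 0, 0]
    - [0, 0, 0, 0, 0, 0]
    - [0, 0, 0, 0, 0, 0]
    - [0, 0, 0, 0, 0, 0]
    - [0, 0, 0, 0, 0, 0]
    - [0, 0, 0, 0, 0, 0]
    - [0, 0, 0, 0, 0, 0]
  jaw: 0

```text
t: 49.95
position: [0.4396, -0.2834, 0.027]
ee_rot: [[0.916, 0.402, 0.0], [0.402, -0.916, -0.0], [-0.0, 0.0, -1.0]]
force: [0.5, -0.2, 1.0]
gripper_width: 0.292
```

Request:
play_rows:
  targets:
    - [0, 0, -0.3, 0, 0, 0]
    - [0, 0, -0.8, 0, 0, 0]
    - [0, 0, -0.8, 0, 0, 0]
    - [0, 0, -0.8, 0, 0, 0]
    - [0, 0, -0.8, 0, 0, 0]
    - [0, 0, -0.8, 0, 0, 0]
    - [0, 0, -0.8, 0, 0, 0]
    - [0, 0, 0, 0, 0, 0]

```text
t: 50.62
position: [0.4419, -0.2853, 0.2403]
ee_rot: [[0.915, 0.402, 0.012], [0.402, -0.915, -0.01], [0.007, 0.014, -1.0]]
force: [1.5, 0.3, 0.8]
gripper_width: 0.294
```

```bash
python3 -c "
from h import *
vision.camera('wrist')
to(.63,-.06,.2)"
```

```text
t 50.7 p [ 0.4411 -0.2846  0.2368] yaw 23.72 w 0.291 units [ 6.578 -3.25   0.922] F [ 0.3  0.3 -0.9]
```

Request:
play_rows:
  targets:
    - [0.822, -0.406, 0, 0, 0, 0]
    - [0.822, -0.406, 0, 0, 0, 0]
    - [0.822, -0.406, 0, 0, 0, 0]
    - [0.822, -0.406, 0, 0, 0, 0]
    - [0.822, -0.406, 0, 0, 0, 0]
    - [0.822, -0.406, 0, 0, 0, 0]
    - [0.822, -0.406, 0, 0, 0, 0]
    - [0.822, -0.406, 0, 0, 0, 0]

```text
t: 51.33
position: [0.6282, -0.0568, 0.2293]
ee_rot: [[0.915, 0.402, -0.003], [0.402, -0.915, 0.0], [-0.003, -0.001, -1.0]]
force: [0.2, -0.7, -0.5]
gripper_width: 0.291
```

Request:
play_rows:
  targets:
    - [0, 0, 0, 0, 0, 0]
    - [0, 0, 0, 0, 0, 0]
    - [0, 0, 0, 0, 0, 0]
    - [0, 0, 0, 0, 0, 0]
    - [0, 0, 0, 0, 0, 0]
    - [0, 0, 0, 0, 0, 0]
    - [0, 0, 0, 0, 0, 0]
    - [0, 0, 0, 0, 0, 0]

```text
t: 52.0
position: [0.6278, -0.0593, 0.2312]
ee_rot: [[0.916, 0.401, 0.0], [0.401, -0.916, -0.0], [0.0, 0.0, -1.0]]
force: [0.2, 0.4, -1.1]
gripper_width: 0.295
```

Run:
```python
from h import *
c=snap('wrist','w19')
o,r,z=holes(c,.036,100,tol=.003);print(r,z);print([(np.round(a,4),round(d,4)) for a,d in o])
print(held2(c,.013));to(.658,-.023,.15)
```

```text
((0.6640120148658752, 0.009901158511638641), (0.14050395786762238, 0.07556113600730896), 78.99922180175781) 0.03604984889380675
[(array([ 0.6572, -0.0224]), np.float64(0.036)), (array([0.6697, 0.0421]), np.float64(0.036))]
[ 0.0023 -0.0083  0.0232  0.0119  0.0015 -0.0051  0.0238  0.0295]
t 52.0 p [ 0.6279 -0.0591  0.2312] yaw 23.67 w 0.293 units [ 1.051 -0.525  2.029] F [ 0.2 -1.1 -0.5]
```

View pics/w19.png

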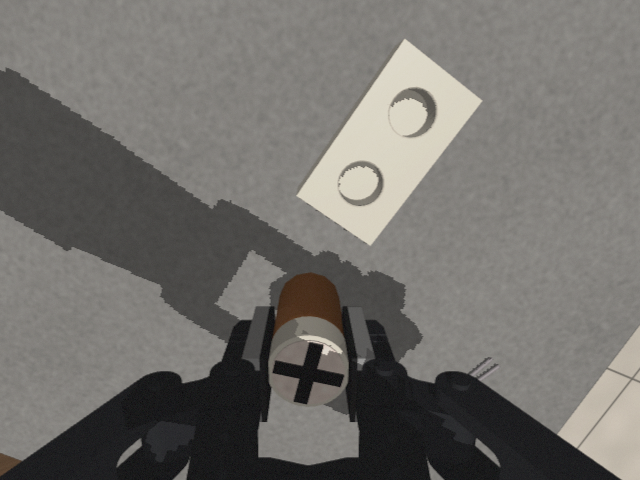

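The tray is clear, with nests at (360,183) and (411,112). Both measure 36.0 mm. The crossed vial is held upright, and I'll place it in the nearer nest.

Request:
play_rows:
  targets:
    - [0.515, -0.267, 0, 0, 0, 0]
    - [0.515, -0.268, 0, 0, 0, 0]
    - [0, 0, 0.8, 0, 0, 0]
    - [0, 0, 0.8, 0, 0, 0]
    - [0, 0, 0.8, 0, 0, 0]
    - [0, 0, 0.5, 0, 0, 0]
    - [0, 0, 0, 0, 0, 0]
    - [0, 0, 0, 0, 0, 0]

```text
t: 52.72
position: [0.6563, -0.0224, 0.1134]
ee_rot: [[0.916, 0.402, -0.003], [0.402, -0.916, 0.0], [-0.003, -0.002, -1.0]]
force: [-0.0, -0.1, 0.0]
gripper_width: 0.292
```

Request:
play_rows:
  targets:
    - [0, 0, 0, 0, 0, 0]
    - [0, 0, 0, 0, 0, 0]
    - [0, 0, 0, 0, 0, 0]
    - [0, 0, 0, 0, 0, 0]
    - [0, 0, 0, 0, 0, 0]
    - [0, 0, 0, 0, 0, 0]

```text
t: 53.22
position: [0.6575, -0.0225, 0.1156]
ee_rot: [[0.916, 0.402, 0.001], [0.402, -0.916, -0.0], [0.001, 0.001, -1.0]]
force: [1.3, -1.0, -0.0]
gripper_width: 0.289
```

Run:
```python
from h import *
c=snap('wrist','w20');to(.657,-.023,.0375)
print(held2(c,.013))
try:
    o,r,z=holes(c,.036,100,tol=.003);print([(np.round(a,4),round(d,4)) for a,d in o])
except Exception as e: print(e)
```

```text
t 53.3 p [ 0.6573 -0.0225  0.1153] yaw 23.72 w 0.292 units [-0.013  0.008  1.945] F [-0.4  0.4  0.3]
[-0.0046 -0.0087  0.0101  0.0095 -0.0046 -0.0091  0.0127  0.0297]
[(array([0.6698, 0.0424]), np.float64(0.0356))]
```

Request:
play_rows:
  targets:
    - [-0.013, 0.008, 0.4, 0, 0, 0]
    - [0, 0, 0.5, 0, 0, 0]
    - [0, 0, 0.4, 0, 0, 0]
    - [0, 0, 0.3, 0, 0, 0]
    - [0, 0, 0.2, 0, 0, 0]
    - [0, 0, 0.12, 0, 0, 0]
    - [0, 0, 0, 0, 0, 0]
    - [0, 0, 0, 0, 0, 0]

```text
t: 53.93
position: [0.6575, -0.023, 0.0389]
ee_rot: [[0.916, 0.402, 0.002], [0.402, -0.916, -0.0], [0.001, 0.001, -1.0]]
force: [-0.2, 0.8, -0.6]
gripper_width: 0.292
```

Request:
play_rows:
  targets:
    - [0, 0, 0, 0, 0, 0]
    - [0, 0, 0, 0, 0, 0]
    - [0, 0, 0, 0, 0, 0]
    - [0, 0, 0, 0, 0, 0]

```text
t: 54.27
position: [0.6571, -0.023, 0.0385]
ee_rot: [[0.915, 0.402, 0.001], [0.402, -0.915, -0.0], [0.001, 0.0, -1.0]]
force: [0.3, -0.6, -1.7]
gripper_width: 0.294
```

```bash
python3 -c "
from h import *
to(.657,-.023,.037)"
```

```text
t 54.3 p [ 0.6571 -0.023   0.0385] yaw 23.72 w 0.294 units [-0.002  0.     0.038] F [ 0.3 -0.6 -1.7]
```

Request:
play_rows:
  targets:
    - [0, 0, 0.035, 0, 0, 0]
    - [0, 0, 0, 0, 0, 0]
    - [0, 0, 0, 0, 0, 0]

```text
t: 54.52
position: [0.6571, -0.023, 0.037]
ee_rot: [[0.916, 0.402, 0.001], [0.402, -0.916, -0.0], [0.001, 0.0, -1.0]]
force: [1.0, -0.6, 0.2]
gripper_width: 0.29
```

Request:
play_rows:
  targets:
    - [0, 0, 0, 0, 0, 0]
    - [0, 0, 0, 0, 0, 0]
    - [0, 0, 0, 0, 0, 0]
    - [0, 0, 0, 0, 0, 0]
  jaw: 0.6

```text
t: 54.85
position: [0.6567, -0.0229, 0.0366]
ee_rot: [[0.916, 0.402, -0.0], [0.402, -0.916, -0.0], [-0.0, -0.0, -1.0]]
force: [0.5, 0.4, -0.1]
gripper_width: 0.597
```

Request:
play_rows:
  targets:
    - [0, 0, -0.3, 0, 0, 0]
    - [0, 0, -0.8, 0, 0, 0]
    - [0, 0, -0.8, 0, 0, 0]
    - [0, 0, -0.8, 0, 0, 0]
    - [0, 0, -0.8, 0, 0, 0]
    - [0, 0, -0.8, 0, 0, 0]
    - [0, 0, 0, 0, 0, 0]
    - [0, 0, 0, 0, 0, 0]

```text
t: 55.52
position: [0.6583, -0.0231, 0.2138]
ee_rot: [[0.915, 0.402, 0.008], [0.402, -0.916, -0.001], [0.007, 0.004, -1.0]]
force: [-0.5, -0.1, -0.5]
gripper_width: 0.602
```

Run:
```python
from h import *
c=snap('wrist','w21')
print('marked',slab(c,(.657,-.022),.066,.022))
o,r,z=holes(c,.036,100,tol=.003);print(r,[(np.round(a,4),round(d,4)) for a,d in o])
c=dict(np.load('w5.npz'));W=world(c);g=c['img'].max(2)
q=W[...,:][(g<60)&(np.hypot(W[...,0]-.446,W[...,1]-.333)<.03)&(c['depth']>0)]
print('dark near btn',len(q),np.percentile(q,[2,50,98],axis=0) if len(q) else '')
m=np.zeros(g.shape,bool);m[140:205,120:190]=1
q=W[m&(g<45)];print(len(q),np.round(np.percentile(q,[2,50,98],axis=0),4))
t=q[abs(q[:,2]-np.median(q[:,2]))<.0015];print(t.mean(0),cv2.minEnclosingCircle(t[:,:2].astype(np.float32)))
to(*t.mean(0)[:2],.15)
```

```text
marked (array([ 0.6570481 , -0.02211704], dtype=float32), (0.6573814749717712, -0.022233199328184128), 0.026413176208734512, 932)
((0.6640110611915588, 0.009641222655773163), (0.140688955783844, 0.07538290321826935), 79.01140594482422) [(array([ 0.6582, -0.024 ]), np.float64(0.0382)), (array([0.6698, 0.0423]), np.float64(0.036))]
dark near btn 2966 [[0.43019697 0.32348621 0.04412213]
 [0.44343295 0.33680093 0.06165775]
 [0.46023628 0.35439823 0.06336389]]
2492 [[0.4305 0.3241 0.0516]
 [0.4423 0.3363 0.0619]
 [0.453  0.3473 0.0634]]
[0.44082015 0.3352273  0.06201493] ((0.4408477544784546, 0.33506712317466736), 0.012707030400633812)
t 55.6 p [ 0.6572 -0.023   0.2107] yaw 23.72 w 0.601 units [ -1.355 -10.378   1.495] F [ 0.1 -0.2  0.1]
```

The marked vial is seated in its nest. The button top is at (0.4408, 0.335, 0.062) and measures 25.4 mm across, as expected. I'll shut the jaws and go above it.

Request:
play_rows:
  targets:
    - [-0.123, -0.943, 0, 0, 0, 0]
    - [-0.123, -0.943, 0, 0, 0, 0]
    - [-0.123, -0.943, 0, 0, 0, 0]
    - [-0.123, -0.943, 0, 0, 0, 0]
    - [-0.123, -0.943, 0, 0, 0, 0]
    - [-0.123, -0.943, 0, 0, 0, 0]
    - [-0.123, -0.943, 0, 0, 0, 0]
    - [-0.123, -0.943, 0, 0, 0, 0]
  jaw: 0

```text
t: 56.23
position: [0.4971, 0.2385, 0.2065]
ee_rot: [[0.916, 0.402, -0.004], [0.402, -0.916, -0.001], [-0.004, -0.0, -1.0]]
force: [0.0, 0.7, 0.2]
gripper_width: 0.001
```

Request:
play_rows:
  targets:
    - [-0.123, -0.943, 0, 0, 0, 0]
    - [-0.123, -0.943, 0, 0, 0, 0]
    - [-0.123, -0.943, 0, 0, 0, 0]
    - [0, 0, 0.7, 0, 0, 0]
    - [0, 0, 0.7, 0, 0, 0]
    - [0, 0, 0.5, 0, 0, 0]
    - [0, 0, 0, 0, 0, 0]
    - [0, 0, 0, 0, 0, 0]

```text
t: 56.9
position: [0.4387, 0.3342, 0.1298]
ee_rot: [[0.915, 0.402, -0.005], [0.402, -0.915, -0.003], [-0.006, 0.001, -1.0]]
force: [0.6, -1.1, 1.0]
gripper_width: -0.002
```

Request:
play_rows:
  targets:
    - [0, 0, 0, 0, 0, 0]
    - [0, 0, 0, 0, 0, 0]
    - [0, 0, 0, 0, 0, 0]
    - [0, 0, 0, 0, 0, 0]
    - [0, 0, 0, 0, 0, 0]
    - [0, 0, 0, 0, 0, 0]

```text
t: 57.4
position: [0.4407, 0.3352, 0.1333]
ee_rot: [[0.916, 0.402, 0.001], [0.402, -0.916, 0.001], [0.001, -0.0, -1.0]]
force: [-0.4, -0.2, -0.0]
gripper_width: 0.001
```

Run:
```python
from h import *
c=snap('wrist','w22');to(.4408,.335,.055)
c=snap('top','t4')
for n,x,y,h,r in(('18',.5141,.364,.098,.009),('22',.5331,.319,.102,.011),('26',.5521,.2742,.106,.013),('30',.5712,.2293,.11,.015),('34',.5903,.1843,.114,.017),('m',.6572,-.0224,.066,.013)):
    a,b,d,k=slab(c,(x,y),h,.024,.004);print(n,np.round(np.array(b)-[x,y],4),round(d,4),k)
cv2.imwrite('pics/t4c.png',cv2.resize(c['img'][150:320,110:350,::-1],None,fx=3,fy=3))
```

```text
t 57.5 p [0.4406 0.3352 0.1331] yaw 23.71 w -0.004 units [0.002 0.007 1.952] F [ 0.9  0.6 -1. ]
18 [ 0.0015 -0.0017] 0.0188 35
22 [ 0.0008 -0.0018] 0.0227 51
26 [ 0.0016 -0.003 ] 0.0277 72
30 [ 0.0015 -0.0015] 0.0308 93
34 [ 0.0013 -0.0006] 0.0352 118
m [ 0.0005 -0.0009] 0.0256 64
```

View pics/t4c.png

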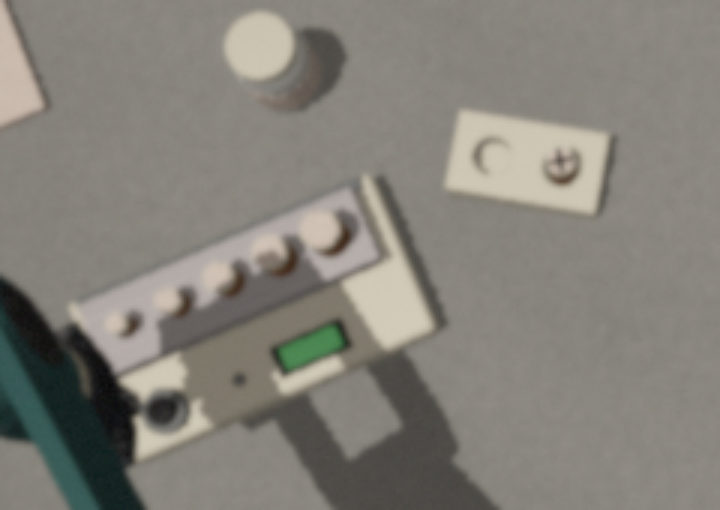

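All five good vials and the marked one sit in place; their offsets from the top camera match its known 1–2 mm bias. Pressing the button.

Request:
play_rows:
  targets:
    - [0, 0.007, 0.5, 0, 0, 0]
    - [0, 0, 0.5, 0, 0, 0]
    - [0, 0, 0.4, 0, 0, 0]
    - [0, 0, 0.2, 0, 0, 0]
    - [0, 0, 0, 0, 0, 0]
    - [0, 0, 0, 0, 0, 0]
    - [0, 0, 0, 0, 0, 0]
    - [0, 0, 0, 0, 0, 0]

```text
t: 58.17
position: [0.4414, 0.3355, 0.0703]
ee_rot: [[0.916, 0.402, 0.003], [0.402, -0.916, 0.001], [0.003, -0.0, -1.0]]
force: [-0.5, -0.1, 0.5]
gripper_width: 0.005
```

Request:
play_rows:
  targets:
    - [0, 0, 0.1, 0, 0, 0]
    - [0, 0, 0.1, 0, 0, 0]
    - [0, 0, 0.1, 0, 0, 0]
    - [0, 0, 0.08, 0, 0, 0]
    - [0, 0, 0, 0, 0, 0]
    - [0, 0, 0, 0, 0, 0]
    - [0, 0, 0, 0, 0, 0]
    - [0, 0, 0, 0, 0, 0]

```text
t: 58.83
position: [0.4413, 0.3354, 0.0559]
ee_rot: [[0.915, 0.402, 0.002], [0.402, -0.915, 0.001], [0.003, -0.0, -1.0]]
force: [-2.7, -1.8, 9.5]
gripper_width: -0.0
```

The force is 9.5 N at 6 mm of travel, so the button has bottomed. Now retract.

Request:
play_rows:
  targets:
    - [0, 0, -0.2, 0, 0, 0]
    - [0, 0, -0.5, 0, 0, 0]
    - [0, 0, -0.8, 0, 0, 0]
    - [0, 0, -0.8, 0, 0, 0]
    - [0, 0, -0.8, 0, 0, 0]
    - [0, 0, -0.8, 0, 0, 0]
    - [-0.5, 0, -0.5, 0, 0, 0]
    - [-0.5, 0, 0, 0, 0, 0]

```text
t: 59.5
position: [0.4057, 0.3199, 0.2351]
ee_rot: [[0.916, 0.402, 0.008], [0.402, -0.916, 0.005], [0.009, -0.001, -1.0]]
force: [0.2, 0.4, 0.4]
gripper_width: -0.008
```

Request:
play_rows:
  targets:
    - [0, 0, 0, 0, 0, 0]
    - [0, 0, 0, 0, 0, 0]
    - [0, 0, 0, 0, 0, 0]
    - [0, 0, 0, 0, 0, 0]
    - [0, 0, 0, 0, 0, 0]
    - [0, 0, 0, 0, 0, 0]
    - [0, 0, 0, 0, 0, 0]
    - [0, 0, 0, 0, 0, 0]

```text
t: 60.17
position: [0.404, 0.3189, 0.2291]
ee_rot: [[0.916, 0.402, -0.001], [0.402, -0.916, -0.0], [-0.001, 0.0, -1.0]]
force: [0.4, 0.8, 0.3]
gripper_width: -0.001
```

Run:
```python
from h import *
c=snap('wrist','w23');print(arm.state()['t'],arm.state()['position'],arm.state()['force'])
W=world(c);g=c['img'].max(2)
q=W[(g<45)&(np.hypot(W[...,0]-.441,W[...,1]-.335)<.011)&(c['depth']>0)];print('btn z',np.median(q[:,2]),len(q))
d=snap('top','t5')
for n,x,y,h in(('18',.5141,.364,.098),('22',.5331,.319,.102),('26',.5521,.2742,.106),('30',.5712,.2293,.11),('34',.5903,.1843,.114),('m',.6572,-.0224,.066)):
    for k,cc,t in(('w',c,.0015),('t',d,.004)):
        try:
            a,b,dd,m=slab(cc,(x,y),h,.024,t);print(n,k,np.round(np.array(b)-[x,y],4),round(dd,4),m)
        except Exception: pass
```

```text
60.2167 [0.40398707 0.31885191 0.22923985] [ 0.47299972 -0.12389345 -0.0467182 ]
btn z 0.2884521794437692 2415
18 w [-0.0003 -0.0005] 0.0188 534
18 t [ 0.0011 -0.0023] 0.0191 36
22 w [-0.0007 -0.001 ] 0.0231 694
22 t [ 0.0006 -0.0022] 0.0229 51
26 w [-0.0005 -0.0011] 0.028 865
26 t [ 0.0014 -0.0017] 0.0263 70
30 w [-0.5712 -0.2293] 0.0 0
30 t [ 0.0019 -0.0005] 0.0312 100
34 w [-0.008   0.0163] 0.0002 1
34 t [ 0.0017 -0.0018] 0.0353 126
m w [-0.6572  0.0224] 0.0 0
m t [ 0.001  -0.0006] 0.0261 60h.py:43: RuntimeWarning: Mean of empty slice.
  return Q.mean(0),(x,y),2*rr,len(Q)
  ret = um.true_divide(
```

Run:
```python
from h import *
for f in('w23','t5','t4'):
    c=dict(np.load(f+'.npz'));W=world(c)
    q=W[(np.hypot(W[...,0]-.4418,W[...,1]-.334)<.009)&(c['depth']>0)&(W[...,2]<.12)];print(f,len(q),np.median(q[:,2]) if len(q) else '')
arm.close_job()
```

```text
w23 433 0.062081453805764436
t5 35 0.06108112170250159
t4 37 0.0614392020714226
the job is handed in; nothing more can be done
```

The job is handed in at about 60 s of the 200 s allowed; it reports no verdict, so what follows is my own checks.

- **Good vials:** All five were present, and each is in its matching well. Cap tops read 98, 102, 106, 110 and 114 mm above the bench, which is the fully-down height for each. Centres were within about 1 mm of the wells in the wrist views.
- **Marked vial:** The only one was a 26 mm. It is bottomed in the -y nest, within 1 mm of centre. The tray had been knocked aside mid-run, so I measured the nests again before placing it.
- **Start button:** I pressed it its full 6 mm, with about 9.5 N at the bottom, and let it go. It reads back at 62 mm high, so it is up again.
- **Robot:** The arm stands clear at a height of 0.23 m with the jaws shut.

**Disagreements:**
- The top camera reads everything 1–2 mm off from the wrist camera. It showed the same shift for the empty wells, so I took it as calibration bias.
- In the last wrist view, the 30 mm, 34 mm and marked vials were not measurable. Their final check rests on the top camera and the earlier wrist readings.
- I did not measure the beaker, sample box or jar again at the end. The arm kept clear of them throughout.

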